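Slide the bead sample tray under the inspection head

ROBOT

A 6-joint arm with a two-finger parallel gripper is mounted at the origin on the work surface. World frame = base frame: x ahead of the robot, y to its left, z up, the work surface at z = 0. Lengths are in m, angles in degrees, forces in N, time in s.
With the tool pointing down it reaches from about 0.25 to 0.725 m from the base axis. Payload 9.7 kg.
Tool frame: the origin (TCP) lies at the very end of the fingers, on their centre line; the grasp point (between the pads) lies 19 mm behind it; z points along the fingers, y is the line along which they close (so a half turn about z gives the same grasp; the last joint's range is limited). The gripper opens to 85 mm and grips with 20 to 120 N. Pads are 22 mm wide; open, the fingers measure 114 mm over their backs; the gripper's body (76 mm by 85 mm) begins 54 mm behind the grasp point. The pads swing forward as they close: fully open they stand 13 mm farther back than shut.
Start: joints at [-64.973, 4.979, 10.078, 95.1, 0, 90], TCP at [0.233, -0.498, 0.199] pointing down, gripper open.
Joint ranges: [-179.16, 179.16], [-48.56, 103.87], [-65.8, 70.77], [-126.05, 130.52], [-82.76, 87.17], [-180, 180]. Speed limits (degrees/s): [127.2, 127.2, 147.25, 180, 180, 180].

INTERFACE

Orientations are given as [roll, pitch, yaw] about the fixed x, y, z axes, in that order (R = Rz(yaw) Ry(pitch) Rx(roll)).
In Python, from workcell import telemetry, optics, workorder gives the robot as it stands.
- The arm moves only by the shell command python3 -m handwheel 'ROWS' [FORCE]. ROWS is JSON, a list of rows, each an object of numbers: "tx", "ty", "tz": the shift along the tool's x, y, z in m; "ax", "ay", "az": the turn, a rotation vector about the tool's x, y, z in degrees; "jaw": the gripper command: -1 is shut, 1 is fully open, values between are in proportion. A call has exactly 10 rows; each row shifts and turns the commanded pose from where the row before left it, along the tool's axes as they then stand; what a row does not reach is not made up. A row lasts 1/8 s, in which the tool goes at most 62.5 mm and 10.7 degrees, less where a joint would pass 70% of its speed; a pose out of reach is approached as far as the arm can. A call is refused whole if a number of a shift passes 0.0625 or a number of a turn 10.7, either way. A call with a gripper value outside its range is refused whole. The fingers move at their own pace and stop on an object; FORCE is the grip in N (left out, the last holds). Time passes only in rows, so rows that do not move let the fingers close, or fill a call up. It gives the time, the measured TCP pose, the force, the opening and the grip force at its end, in the units of the state.
- telemetry.get_obs(): the state, without advancing time (a new reading comes with each control period).
- optics.camera(name): name is "scene" or "side" or "wrist"; returns a dict with "color" (384x512x3 uint8, red, green, blue), "K" (3x3 intrinsics, pixels), "extrinsics" (4x4, takes a point from camera to world coordinates); the wrist camera has in their place "mount" (4x4, takes a point from camera to tool coordinates, whose origin is the TCP and whose axes are the flange's). Camera axes: x right, y down, z forward; pixel columns grow to the right and rows downward; lengths in m; the calibration is good to about 2 mm. A picture is of the moment at which its call begins: read the wrist's pose just before it. There is no depth.
- workorder.job_done(): hands the job in; it is judged then, once.
The state is a dict: "time": time; "q": joint angles; "qd": joint speeds; "joint_efforts": joint torques, N m; "ee_pos": TCP position; "tcp_rot": TCP orientation; "wrist_force": force on the tool from outside, world axes, zero at the start; "torque": the same for the moment, N m; "opening": finger opening in m; "grasp_force": force on a finger pad.
Only numpy, scipy, OpenCV 4.12 (cv2) and the standard library are available. Lean on these libraries where they do the work, as an engineer would, in place of code of your own. Each camera call takes 0.05 s, during which the arm holds its last target. There are 200 camera calls.

TASK

Bring the low bead tray with the upright grip to the inspection stand and slide it nose first under the low bridge, flat on the table between the guide rails, until it is fully home against the end stop hidden inside. The stop is reset for every batch and is delicate, so go slowly, find it by feel, and never press the tray or the hand against the stand harder than 12 N; then let go and leave the tray home, with everything else on the table undisturbed.

Things in the scene. Friction and masses are not known exactly. Their poses are not given: they have to be found in the camera images.
- tray: Low brown wooden sample tray with six white compartments of beads, 130 long (its x) x 84 wide (its y) x 15 mm high, 0.35 kg give or take a third, loose on the table. Origin: centre of its underside; z up, +x towards its nose, the end that goes in first. The grip stands at the other end. Beads do not come loose.
- grip (a point): Middle of the useful height of the tray's upright wooden grip, 49 mm behind the tray's origin (at its x = -49, y = 0) and 36 mm above its underside. The grip is a block 24 mm long (tray x), 12 mm thick (tray y: pinch it across this, from above), from the tray's rear deck at 15 mm up to 46 mm.
- nose (a point): Middle of the tray's front face, 65 mm ahead of the tray's origin, 7.5 mm above its underside.
- stand: Inspection stand, white head with black optics on a low aluminium bridge, fixed to the table. Origin: on the table in the middle of the lane; +x is the push direction, y across, z up. The lane's floor is the table. More than 12 N between the tray and the stand (rails, bridge or stop) spoils its adjustment. The tray's grip stays outside the bridge when home.
- mouth (a point): Centre of the lane's entry, on the table at the stand's x = -90 mm. The lane's two guide rails, 12 mm high, run from the stand's x = -50 to +120 mm, inner faces 89 mm apart (y = +-44.5); from x = -50 to -90 mm they flare to about 116 mm apart.
- bridge (a point): Middle of the bridge's front lower edge, at the stand's x = 0, 20 mm above the table. The bridge spans the lane to x = +110 mm, underside 20 and top 32 mm up, 139 mm wide; on it the white housing from x = +48 mm on, 87 mm high, optics to 167 mm. Hidden under it is a rigid end stop, its face somewhere from x = +35 to +85 mm, new each time, not reported: feel for it.
- plunger (a joint): Feeler pin in the middle of the end stop, pushed by the tray's nose, with a brass disc on a rod that shows behind the bridge. 0 = out (standing 6 mm proud of the stop's face), 0.006 m = pushed in flush, the tray touching the stop: fully home. A weak spring (under 0.6 N) pushes it back out; the tray's own friction on the table holds it in when the tray is left.
- spool: White thread spool, 52 mm across, 32 mm high; bystander. Origin under its centre.
- canister: Small can, 48 mm across, 62 mm high; bystander. Origin under its centre.
- stone_box: White box with a clear lid, 100 x 75 x 32 mm; bystander. Origin under its centre.
- bead_tray: Pale wooden compartment tray of beads without a grip, 160 x 110 x 22 mm; bystander. Origin under its centre.
- wood_tray: Brown wooden compartment tray of beads without a grip, 170 x 120 x 22 mm; bystander. Origin under its centre.
- brush: Brush, 150 mm long, lying; bystander. Origin under its middle.
There are look-alikes about, which are no part of the job. Leave any blue or purple look-alike of the tray alone.

How it is judged:
By the outcome, as a careful person would: the job done as asked, in the order asked, and still so for the second after the job is handed in, with the robot touching nothing.
It also fails if it takes over 67 s, if anything falls off the work surface, if the arm or the gripper's body presses on something with over 40 N, if the wrist force passes 120 N, or if a joint passes its speed limit or range.

## Working session

There is one attempt and no reset: what is moved stays moved. The work goes in short steps, Python scripts to look and compute and a shell command to move; the robot and the scene stay as the last step left them, time stands still between calls to the robot, and variables do not carry over. Pictures are saved under pics/ and viewed, at most 10 in all, crops included, and the job is handed in when it is done.

```bash
ls; mkdir -p pics; python3 - <<'E'
from workcell import telemetry, optics
import cv2, numpy as np
o=telemetry.get_obs(); print(o)
a=[]
for n in("scene","side"):
    c=optics.camera(n); cv2.imwrite(f"pics/{n}0.png",c["color"][:,:,::-1]); print(n,c["K"],c["extrinsics"]); 
    np.savez(f"{n}0.npz",**c)
E
```

```text
pics
{'time': 0.0, 'q': array([-6.49715136e+01,  5.01016592e+00,  1.00345646e+01,  9.50971002e+01,
        8.64772532e-04,  8.99997227e+01]), 'qd': array([-0.06093746, -0.04572312, -0.06318108, -0.0438127 ,  0.04658969,
       -0.1142403 ]), 'joint_efforts': array([ 3.92955571e-04, -5.20385814e+01,  4.64807332e+01,  1.60393986e-02,
        2.11120806e-05, -2.35572116e-05]), 'ee_pos': array([ 0.23258564, -0.49812345,  0.19879302]), 'tcp_rot': array([-1.79927298e+02, -8.65123660e-04,  2.50287626e+01]), 'wrist_force': array([ 0.03433444, -0.52679572, -0.45711629]), 'torque': array([-0.06243907,  0.02143621, -0.04650904]), 'grasp_force': 0.0, 'opening': 0.08553380023301245}
scene [[374.66363799   0.         263.17266808]
 [  0.         374.66363799 191.61326645]
 [  0.           0.           1.        ]] [[-0.82114669  0.32124728 -0.47171844  1.19742138]
 [ 0.57063525  0.4481384  -0.68814779  0.91357551]
 [-0.00967046 -0.83424946 -0.55130239  0.7687196 ]
 [ 0.          0.          0.          1.        ]]
side [[450.70241664   0.         260.66802508]
 [  0.         450.70241664 184.43103401]
 [  0.           0.           1.        ]] [[ 0.99782235 -0.02789233  0.05977098  0.5074933 ]
 [-0.06467139 -0.5918802   0.80342731 -0.9787003 ]
 [ 0.0129678  -0.8055432  -0.59239513  0.78509507]
 [ 0.          0.          0.          1.        ]]
```

View pics/scene0.png

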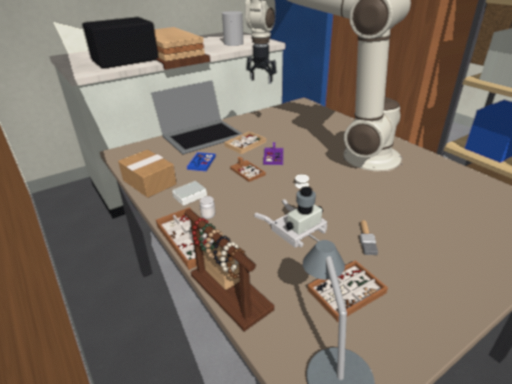

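View pics/side0.png

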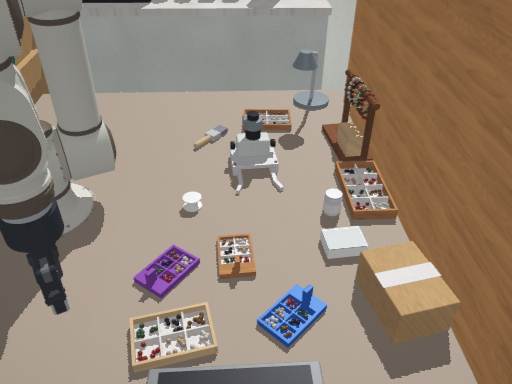

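The scene view shows the brown tray near (248,170) and the stand near (300,220). In the side view the tray is at (237,255), and the stand's lane opens toward the camera with rail tips at about (239,187) and (280,185). I'll enlarge both areas.

```bash
python3 - <<'E'
import cv2, numpy as np
a=cv2.imread("pics/side0.png");b=cv2.imread("pics/scene0.png")
f=lambda im,x,y,w,h,s:cv2.resize(im[y:y+h,x:x+w],None,fx=s,fy=s,interpolation=cv2.INTER_CUBIC)
t=np.hstack([f(a,205,225,65,60,6),f(b,220,145,65,60,6)])
u=np.hstack([f(a,215,105,78,90,5)[:,:390],f(b,250,175,78,90,5)[:,:390]])
cv2.imwrite("pics/crop0.png",cv2.resize(np.vstack([t,u]),None,fx=.72,fy=.72))
E
```

```text
(no output)
```

View pics/crop0.png

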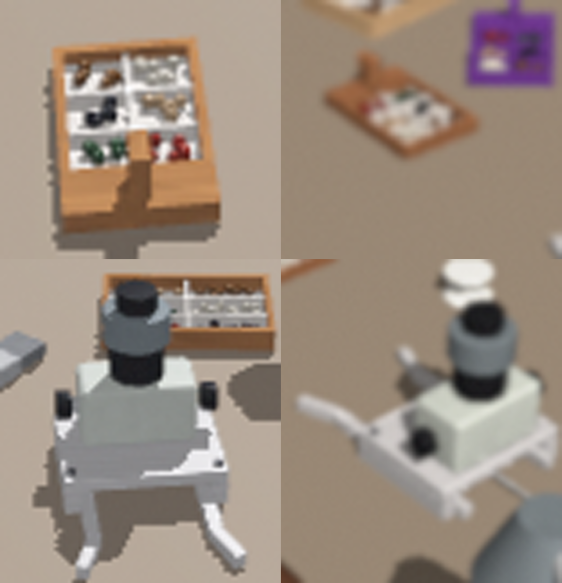

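In the crop the tray's grip is at its near (−y) end, so the nose points roughly +y. The stand's lane also runs roughly +y, with the bridge's front top corners at about (232,166) and (278,164) in the side view.

```bash
cat > h.py <<'E'
import numpy as np
from scipy.spatial.transform import Rotation as R
def ray(K,E,px,z):
    d=E[:3,:3]@np.linalg.solve(K,[px[0],px[1],1.]);o=E[:3,3]
    return o+d*(z-o[2])/d[2]
def T(o):
    M=np.eye(4);M[:3,:3]=R.from_euler('xyz',o['tcp_rot'],degrees=True).as_matrix();M[:3,3]=o['ee_pos'];return M
E
python3 - <<'E'
import numpy as np
from h import *
from workcell import telemetry, optics
import cv2
np.set_printoptions(precision=4,suppress=True)
c=np.load("side0.npz");s=np.load("scene0.npz");K,E=c["K"],c["extrinsics"]
P=[ray(K,E,p,.015) for p in[(217.3,235.6),(250.6,234.3),(255.5,272.5),(218.9,275)]]
print("tray",*P,np.mean(P,0)); print([np.linalg.norm(P[i]-P[i-1]) for i in range(4)])
m=(P[0]+P[1]-P[2]-P[3])/2;print("yaw",np.degrees(np.arctan2(m[1],m[0])))
B=[ray(K,E,p,.032) for p in[(231.7,165.8),(278.3,164.2)]];d=B[1]-B[0];print("bridge",*B,np.mean(B,0),np.linalg.norm(d),"pushyaw",np.degrees(np.arctan2(d[1],d[0]))+90)
for p in[(240,192.8),(281.7,188.6)]:print("tip",ray(K,E,p,0.006))
f=lambda x,y:(250+(x-280.8)/3.6,175+(y-259)/3.6)
K,E=s["K"],s["extrinsics"]
print("scene bridge top front corner?",ray(K,E,f(360,437),.032),ray(K,E,f(440,510),.032))
print("scene tips", ray(K,E,f(305,402),.012),ray(K,E,f(403,352),.012))
print("scene trays",*[ray(K,E,(220+(x-280.8)/4.32,145+y/4.32),.015) for x,y in[(327,98),(478,122),(407,152)]])
w=optics.camera("wrist");print(w["mount"],w["K"])
E
```

```text
tray [ 0.4632 -0.1441  0.015 ] [ 0.5463 -0.1436  0.015 ] [ 0.5515 -0.2717  0.015 ] [ 0.4684 -0.2749  0.015 ] [ 0.5074 -0.2086  0.015 ]
[np.float64(0.1308244023342902), np.float64(0.0831487387069633), np.float64(0.12821152315813844), np.float64(0.08313783455824082)]
yaw 92.30862033225247
bridge [0.5032 0.1404 0.032 ] [0.6431 0.1426 0.032 ] [0.5731 0.1415 0.032 ] 0.13992890750514264 pushyaw 90.91916576409749
tip [0.5248 0.0406 0.006 ]
tip [0.6454 0.0548 0.006 ]
scene bridge top front corner? [0.6514 0.1641 0.032 ] [0.6543 0.2791 0.032 ]
scene tips [0.6477 0.0718 0.012 ] [0.524  0.0602 0.012 ]
scene trays [ 0.5591 -0.248   0.015 ] [ 0.4696 -0.1294  0.015 ] [ 0.5507 -0.1235  0.015 ]
[[ 0.0001 -0.9467 -0.3221  0.0827]
 [ 1.     -0.0001  0.0008 -0.0002]
 [-0.0008 -0.3221  0.9467 -0.1741]
 [ 0.      0.      0.      1.    ]] [[290.6446   0.     256.5254]
 [  0.     290.6446 192.7849]
 [  0.       0.       1.    ]]
```

```bash
cat >> h.py <<'E'
def plan(yaw0,d,turn,n=10):
    "rows for world shift d and total az turn over n rows (tool down)"
    y=yaw0
    for i in range(n):
        c,s=np.cos(np.radians(y)),np.sin(np.radians(y));v=np.array(d)/n
        print("{tx %.4f ty %.4f tz %.4f az %.2f}"%(c*v[0]+s*v[1],s*v[0]-c*v[1],-v[2],turn/n)); y-=turn/n
E
python3 -c "
from h import *
plan(25.03,[.509-.2326,-.2575+.498,-.03],107)"
```

```text
{tx 0.0352 ty -0.0101 tz 0.0030 az 10.70}
{tx 0.0327 ty -0.0165 tz 0.0030 az 10.70}
{tx 0.0291 ty -0.0223 tz 0.0030 az 10.70}
{tx 0.0245 ty -0.0273 tz 0.0030 az 10.70}
{tx 0.0190 ty -0.0313 tz 0.0030 az 10.70}
{tx 0.0128 ty -0.0343 tz 0.0030 az 10.70}
{tx 0.0062 ty -0.0361 tz 0.0030 az 10.70}
{tx -0.0006 ty -0.0366 tz 0.0030 az 10.70}
{tx -0.0074 ty -0.0359 tz 0.0030 az 10.70}
{tx -0.0139 ty -0.0339 tz 0.0030 az 10.70}
```

```bash
python3 -m handwheel '[{"tx":0.035,"ty":-0.010,"tz":0.003,"az":10.7,"jaw":1},{"tx":0.033,"ty":-0.0165,"tz":0.003,"az":10.7,"jaw":1},{"tx":0.029,"ty":-0.022,"tz":0.003,"az":10.7,"jaw":1},{"tx":0.0245,"ty":-0.027,"tz":0.003,"az":10.7,"jaw":1},{"tx":0.019,"ty":-0.031,"tz":0.003,"az":10.7,"jaw":1},{"tx":0.013,"ty":-0.034,"tz":0.003,"az":10.7,"jaw":1},{"tx":0.006,"ty":-0.036,"tz":0.003,"az":10.7,"jaw":1},{"tx":-0.0006,"ty":-0.0366,"tz":0.003,"az":10.7,"jaw":1},{"tx":-0.0075,"ty":-0.036,"tz":0.003,"az":10.7,"jaw":1},{"tx":-0.014,"ty":-0.034,"tz":0.003,"az":10.7,"jaw":1}]'
python3 - <<'E'
from h import *; import cv2
from workcell import telemetry, optics
o=telemetry.get_obs();c=optics.camera("wrist");print(o['ee_pos'],o['tcp_rot'],o['wrist_force'])
np.savez("w1.npz",K=c["K"],E=T(o)@c["mount"],color=c["color"]);cv2.imwrite("pics/w1.png",c["color"][:,:,::-1])
E
```

```text
[ 0.23256069 -0.49817102  0.19891206] [-1.79937135e+02  7.46673533e-04  2.50272877e+01] [ 0.3272269  -0.62091927 -0.46867543]$[0]: bad value
```

View pics/w1.png

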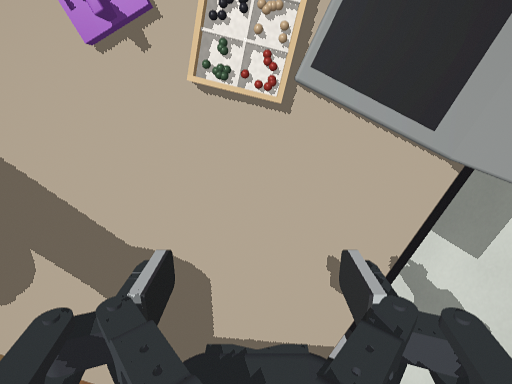

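That call was refused, so the arm has not moved; the picture shows the start pose, with the purple look-alike and bead tray at the top. I'll retry with every key filled in.

```bash
python3 -m handwheel '[{"tx":0.035,"ty":-0.010,"tz":0.003,"ax":0.0,"ay":0.0,"az":10.6,"jaw":1.0},{"tx":0.033,"ty":-0.0165,"tz":0.003,"ax":0.0,"ay":0.0,"az":10.6,"jaw":1.0},{"tx":0.029,"ty":-0.022,"tz":0.003,"ax":0.0,"ay":0.0,"az":10.6,"jaw":1.0},{"tx":0.0245,"ty":-0.027,"tz":0.003,"ax":0.0,"ay":0.0,"az":10.6,"jaw":1.0},{"tx":0.019,"ty":-0.031,"tz":0.003,"ax":0.0,"ay":0.0,"az":10.6,"jaw":1.0},{"tx":0.013,"ty":-0.034,"tz":0.003,"ax":0.0,"ay":0.0,"az":10.6,"jaw":1.0},{"tx":0.006,"ty":-0.036,"tz":0.003,"ax":0.0,"ay":0.0,"az":10.6,"jaw":1.0},{"tx":-0.0006,"ty":-0.0366,"tz":0.003,"ax":0.0,"ay":0.0,"az":10.6,"jaw":1.0},{"tx":-0.0075,"ty":-0.036,"tz":0.003,"ax":0.0,"ay":0.0,"az":10.6,"jaw":1.0},{"tx":-0.014,"ty":-0.034,"tz":0.003,"ax":0.0,"ay":0.0,"az":10.6,"jaw":1.0}]' 40
python3 - <<'E'
from h import *; import cv2
from workcell import telemetry, optics
o=telemetry.get_obs();c=optics.camera("wrist");print(o['ee_pos'],o['tcp_rot'],o['wrist_force'])
np.savez("w2.npz",K=c["K"],E=T(o)@c["mount"],color=c["color"]);cv2.imwrite("pics/w2.png",c["color"][:,:,::-1])
E
```

```text
time: 1.45
ee_pos: [0.2963, -0.3916, 0.1799]
tcp_rot: [-169.3, 3.4, -59.7]
wrist_force: [-0.6, -0.3, 0.0]
opening: 0.0847
grasp_force: 0.0
[ 0.29627859 -0.39158272  0.17989116] [-169.33810154    3.38335949  -59.68586438] [-0.59628732 -0.34497682  0.02693497]
```

```bash
cat >> h.py <<'E'
def goto(o,p,yaw,n):
    M=T(o);r=R.from_matrix(M[:3,:3]).inv()*R.from_euler('xyz',[180,0,yaw],degrees=True)
    rv=r.as_rotvec(degrees=True)/n;d=(np.array(p)-M[:3,3])/n
    for i in range(n):
        Ri=R.from_matrix(M[:3,:3])*R.from_rotvec(rv*i,degrees=True)
        print(i,Ri.inv().apply(d).round(4),rv.round(2))
E
python3 - <<'E'
from h import *
from workcell import telemetry
o=telemetry.get_obs();print(o['q'],o['qd'],o['ee_pos'],o['tcp_rot'])
goto(o,[.509,-.2575,.17],-87.7,9)
E
```

```text
[-60.12808527  -0.50579631   1.59918837  95.61476856  10.6939989
 179.94469583] [ 3.9705315   0.50615157  1.20621796 -1.6092466  -2.78757735  0.06099034] [ 0.29279776 -0.39173852  0.18047178] [-169.30267289    3.49951984  -60.07364008]
0 [-0.0009 -0.0275  0.0064] [-1.07  0.67  3.02]
1 [-0.0024 -0.0276  0.0059] [-1.07  0.67  3.02]
2 [-0.0039 -0.0275  0.0054] [-1.07  0.67  3.02]
3 [-0.0054 -0.0274  0.0048] [-1.07  0.67  3.02]
4 [-0.0069 -0.0271  0.0042] [-1.07  0.67  3.02]
5 [-0.0084 -0.0268  0.0036] [-1.07  0.67  3.02]
6 [-0.0098 -0.0264  0.003 ] [-1.07  0.67  3.02]
7 [-0.0112 -0.0259  0.0024] [-1.07  0.67  3.02]
8 [-0.0126 -0.0253  0.0018] [-1.07  0.67  3.02]
```

```bash
python3 - <<'E'
from h import *
from workcell import telemetry
o=telemetry.get_obs()
goto(o,[.509,-.2575,.20],44,10)
E
```

```text
0 [-0.001  -0.0253  0.0029] [ -1.08  -0.72 -10.4 ]
1 [ 0.0037 -0.0251  0.0024] [ -1.08  -0.72 -10.4 ]
2 [ 0.0082 -0.0241  0.0018] [ -1.08  -0.72 -10.4 ]
3 [ 0.0124 -0.0223  0.0013] [ -1.08  -0.72 -10.4 ]
4 [ 0.0162 -0.0197  0.0007] [ -1.08  -0.72 -10.4 ]
5 [ 0.0195 -0.0164  0.0001] [ -1.08  -0.72 -10.4 ]
6 [ 0.0222 -0.0126 -0.0004] [ -1.08  -0.72 -10.4 ]
7 [ 0.0241 -0.0084 -0.0009] [ -1.08  -0.72 -10.4 ]
8 [ 0.0252 -0.0039 -0.0013] [ -1.08  -0.72 -10.4 ]
9 [ 0.0255  0.0007 -0.0017] [ -1.08  -0.72 -10.4 ]
```

```bash
python3 -m handwheel '[{"tx":-0.001,"ty":-0.025,"tz":0.003,"ax":-1.08,"ay":-0.72,"az":-10.4,"jaw":1.0},{"tx":0.004,"ty":-0.025,"tz":0.002,"ax":-1.08,"ay":-0.72,"az":-10.4,"jaw":1.0},{"tx":0.008,"ty":-0.024,"tz":0.002,"ax":-1.08,"ay":-0.72,"az":-10.4,"jaw":1.0},{"tx":0.012,"ty":-0.022,"tz":0.001,"ax":-1.08,"ay":-0.72,"az":-10.4,"jaw":1.0},{"tx":0.016,"ty":-0.020,"tz":0.001,"ax":-1.08,"ay":-0.72,"az":-10.4,"jaw":1.0},{"tx":0.0195,"ty":-0.0165,"tz":0.0,"ax":-1.08,"ay":-0.72,"az":-10.4,"jaw":1.0},{"tx":0.022,"ty":-0.0125,"tz":0.0,"ax":-1.08,"ay":-0.72,"az":-10.4,"jaw":1.0},{"tx":0.024,"ty":-0.0085,"tz":-0.001,"ax":-1.08,"ay":-0.72,"az":-10.4,"jaw":1.0},{"tx":0.025,"ty":-0.004,"tz":-0.001,"ax":-1.08,"ay":-0.72,"az":-10.4,"jaw":1.0},{"tx":0.0255,"ty":0.001,"tz":-0.002,"ax":-1.08,"ay":-0.72,"az":-10.4,"jaw":1.0}]' 40
python3 -c "
from h import *
from workcell import telemetry
o=telemetry.get_obs();print(o['q'],o['tcp_rot'])"
```

```text
time: 2.75
ee_pos: [0.5114, -0.2548, 0.1987]
tcp_rot: [179.8, 0.2, 44.9]
wrist_force: [-0.4, -0.4, -0.1]
opening: 0.0854
grasp_force: 0.0
[-26.3348163    7.77655968  13.04375589  95.11935418  -0.2739474
 108.80436505] [179.77174411   0.21166898  44.86004359]
```

```bash

python3 -m handwheel '[{"tx":0.0,"ty":0.0,"tz":0.0,"ax":0.0,"ay":0.0,"az":-10.6,"jaw":1.0},{"tx":0.0,"ty":0.0,"tz":0.0,"ax":0.0,"ay":0.0,"az":-10.6,"jaw":1.0},{"tx":0.0,"ty":0.0,"tz":0.0,"ax":0.0,"ay":0.0,"az":-10.6,"jaw":1.0},{"tx":0.0,"ty":0.0,"tz":0.0,"ax":0.0,"ay":0.0,"az":-10.6,"jaw":1.0},{"tx":0.0,"ty":0.0,"tz":0.0,"ax":0.0,"ay":0.0,"az":-10.6,"jaw":1.0},{"tx":0.0,"ty":0.0,"tz":0.0,"ax":0.0,"ay":0.0,"az":-10.6,"jaw":1.0},{"tx":0.0,"ty":0.0,"tz":0.0,"ax":0.0,"ay":0.0,"az":-10.6,"jaw":1.0},{"tx":0.0,"ty":0.0,"tz":0.0,"ax":0.0,"ay":0.0,"az":-10.6,"jaw":1.0},{"tx":0.0,"ty":0.0,"tz":0.0,"ax":0.0,"ay":0.0,"az":-10.6,"jaw":1.0},{"tx":0.0,"ty":0.0,"tz":0.0,"ax":0.0,"ay":0.0,"az":-10.6,"jaw":1.0}]' 40
python3 -m handwheel '[{"tx":0.0,"ty":0.0,"tz":0.0,"ax":0.0,"ay":0.0,"az":-10.6,"jaw":0.2},{"tx":0.0,"ty":0.0,"tz":0.0,"ax":0.0,"ay":0.0,"az":-10.6,"jaw":0.2},{"tx":0.0,"ty":0.0,"tz":0.0,"ax":0.0,"ay":0.0,"az":-10.6,"jaw":0.2},{"tx":0.0,"ty":0.0,"tz":0.0,"ax":0.0,"ay":0.0,"az":-10.6,"jaw":0.2},{"tx":0.0,"ty":0.0,"tz":0.0,"ax":0.0,"ay":0.0,"az":-10.6,"jaw":0.2},{"tx":0.0,"ty":0.0,"tz":0.0,"ax":0.0,"ay":0.0,"az":-10.6,"jaw":0.2},{"tx":0.0,"ty":0.0,"tz":0.0,"ax":0.0,"ay":0.0,"az":-10.6,"jaw":0.2},{"tx":0.0,"ty":0.0,"tz":0.0,"ax":0.0,"ay":0.0,"az":-10.6,"jaw":0.2},{"tx":0.0,"ty":0.0,"tz":0.0,"ax":0.0,"ay":0.0,"az":-10.6,"jaw":0.2},{"tx":0.0,"ty":0.0,"tz":0.0,"ax":0.0,"ay":0.0,"az":-10.6,"jaw":0.2}]' 40
python3 - <<'E'
from h import *; import cv2
from workcell import telemetry, optics
o=telemetry.get_obs();c=optics.camera("wrist");print(o['q'],o['ee_pos'],o['tcp_rot'],o['wrist_force'])
np.savez("w2.npz",K=c["K"],E=T(o)@c["mount"],color=c["color"]);cv2.imwrite("pics/w2.png",c["color"][:,:,::-1])
E
```

```text
time: 4.0
ee_pos: [0.5106, -0.2553, 0.1987]
tcp_rot: [-179.8, 0.1, 150.9]
wrist_force: [-0.7, 0.3, 0.3]
opening: 0.0855
grasp_force: 0.0
time: 5.25
ee_pos: [0.5106, -0.2553, 0.1987]
tcp_rot: [-179.9, -0.3, -103.1]
wrist_force: [-0.6, -0.0, 0.0]
opening: 0.0514
grasp_force: 0.0
[ -26.43744948    7.74143315   13.00245426   95.13493405   -0.23489633
 -103.30058279] [ 0.51062444 -0.25534278  0.19869334] [-179.9313343    -0.25760279 -103.13727952] [-0.59656479 -0.0492056   0.01186706]
```

View pics/w2.png

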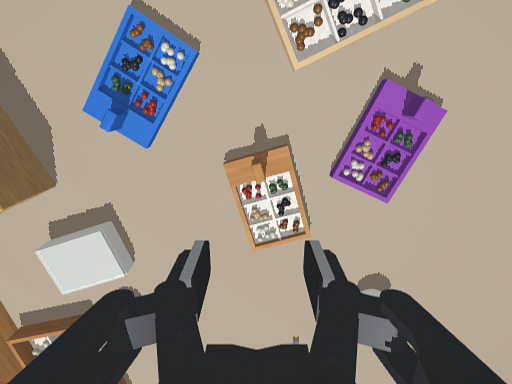

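The wrist view shows the brown tray centrally: rear corners about (225,163) and (289,145), nose corners about (255,250) and (309,235), and the grip near (260,165). I'll measure it with a mask.

```bash
python3 - <<'E'
from h import *; import cv2
np.set_printoptions(precision=4,suppress=True)
d=np.load("w2.npz");K,E,c=d["K"],d["E"],d["color"]
h=cv2.cvtColor(c,cv2.COLOR_RGB2HSV)
m=((h[...,0]>6)&(h[...,0]<16)&(h[...,1]>110)&(h[...,2]>110)).astype(np.uint8)
m[:120]=0;m[260:]=0;m[:,:200]=0;m[:,330:]=0
# keep biggest
q=cv2.convexHull(max(cv2.findContours(m,0,1)[0],key=cv2.contourArea))
P=np.array([ray(K,E,p[0],.015)[:2] for p in q])
r=cv2.minAreaRect((P*1000).astype(np.float32));print(r)
b=cv2.boxPoints(r);print(b,cv2.contourArea((P*1000).astype(np.float32)))
e=c[...,::-1].copy()
cv2.polylines(e,[q],True,(0,255,0),1)
cv2.imwrite("pics/w2c.png",cv2.resize(e[120:270,190:340],None,fx=4,fy=4,interpolation=cv2.INTER_CUBIC))
E
```

```text
((506.56903076171875, -204.7509765625), (83.29269409179688, 131.15017700195312), 3.2179324626922607)
[[ 461.3073 -141.6171]
 [ 468.6693 -272.5604]
 [ 551.8307 -267.8849]
 [ 544.4688 -136.9415]] 10829.607537995791
```

View pics/w2c.png

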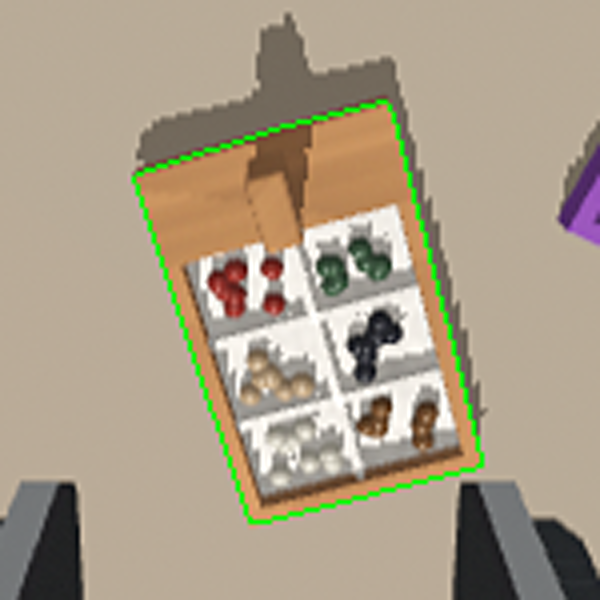

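The outline fits the tray: size 83×131 mm, yaw 93.2°, grip at (0.509, −0.254). Descending onto the grip now.

```bash

python3 -m handwheel '[{"tx":0.0,"ty":0.0,"tz":0.03,"ax":0.0,"ay":0.0,"az":-8.1,"jaw":0.2},{"tx":0.0,"ty":0.0,"tz":0.03,"ax":0.0,"ay":0.0,"az":-8.1,"jaw":0.2},{"tx":-0.0016,"ty":0.0013,"tz":0.03,"ax":0.0,"ay":0.0,"az":0.0,"jaw":0.2},{"tx":0.0,"ty":0.0,"tz":0.025,"ax":0.0,"ay":0.0,"az":0.0,"jaw":0.2},{"tx":0.0,"ty":0.0,"tz":0.02,"ax":0.0,"ay":0.0,"az":0.0,"jaw":0.2},{"tx":0.0,"ty":0.0,"tz":0.015,"ax":0.0,"ay":0.0,"az":0.0,"jaw":0.2},{"tx":0.0,"ty":0.0,"tz":0.012,"ax":0.0,"ay":0.0,"az":0.0,"jaw":0.2},{"tx":0.0,"ty":0.0,"tz":0.008,"ax":0.0,"ay":0.0,"az":0.0,"jaw":0.2},{"tx":0.0,"ty":0.0,"tz":0.004,"ax":0.0,"ay":0.0,"az":0.0,"jaw":0.2},{"tx":0.0,"ty":0.0,"tz":0.002,"ax":0.0,"ay":0.0,"az":0.0,"jaw":0.2}]' 40
python3 -m handwheel '[{"tx":0.0,"ty":0.0,"tz":0.0,"ax":0.0,"ay":0.0,"az":0.0,"jaw":-0.3},{"tx":0.0,"ty":0.0,"tz":0.0,"ax":0.0,"ay":0.0,"az":0.0,"jaw":-0.5},{"tx":0.0,"ty":0.0,"tz":0.0,"ax":0.0,"ay":0.0,"az":0.0,"jaw":-0.6},{"tx":0.0,"ty":0.0,"tz":0.0,"ax":0.0,"ay":0.0,"az":0.0,"jaw":-0.7},{"tx":0.0,"ty":0.0,"tz":0.0,"ax":0.0,"ay":0.0,"az":0.0,"jaw":-0.8},{"tx":0.0,"ty":0.0,"tz":0.0,"ax":0.0,"ay":0.0,"az":0.0,"jaw":-0.9},{"tx":0.0,"ty":0.0,"tz":0.0,"ax":0.0,"ay":0.0,"az":0.0,"jaw":-1.0},{"tx":0.0,"ty":0.0,"tz":0.0,"ax":0.0,"ay":0.0,"az":0.0,"jaw":-1.0},{"tx":0.0,"ty":0.0,"tz":0.0,"ax":0.0,"ay":0.0,"az":0.0,"jaw":-1.0},{"tx":0.0,"ty":0.0,"tz":0.0,"ax":0.0,"ay":0.0,"az":0.0,"jaw":-1.0}]' 40
```

```text
time: 6.55
ee_pos: [0.5096, -0.2548, 0.0231]
tcp_rot: [-180.0, -0.3, -87.3]
wrist_force: [0.6, 0.3, -0.1]
opening: 0.0514
grasp_force: 0.0
time: 7.8
ee_pos: [0.5094, -0.2547, 0.0229]
tcp_rot: [-180.0, -0.3, -87.3]
wrist_force: [-0.6, 0.6, -0.3]
opening: 0.0001
grasp_force: 0.0
```

The jaw closed on nothing, so I'll look.

```bash
python3 - <<'E'
from h import *; import cv2
from workcell import telemetry, optics
o=telemetry.get_obs();c=optics.camera("wrist");s=optics.camera("side")
np.savez("w3.npz",K=c["K"],E=T(o)@c["mount"],color=c["color"])
a=c["color"][:,:,::-1];b=cv2.resize(s["color"][190:320,170:310,::-1],None,fx=2.95,fy=2.95,interpolation=cv2.INTER_CUBIC)[:384]
cv2.imwrite("pics/w3.png",np.hstack([a[:,112:400],b])); print(o['ee_pos'])
E
```

```text
[ 0.50939573 -0.25470702  0.02289532]
```

View pics/w3.png

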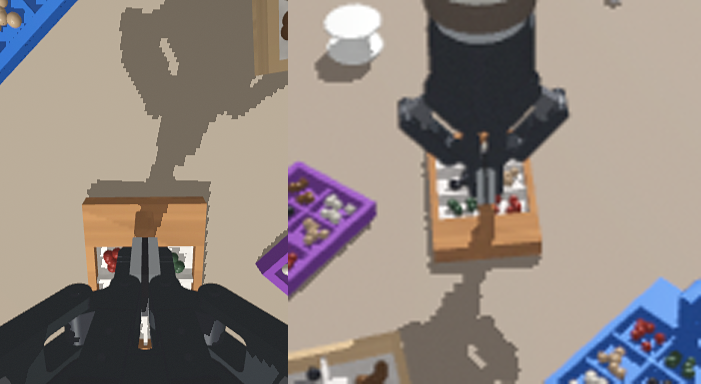

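```bash
python3 - <<'E'
from h import *; import cv2
np.set_printoptions(precision=4,suppress=True)
d=np.load("w3.npz");K,E=d["K"],d["E"]
def pr(K,E,p):
    q=np.linalg.inv(E)@np.append(p,1);q=K@q[:3];return q[:2]/q[2]
print("rear corners",ray(K,E,(82+112,203),.015),ray(K,E,(207+112,199),.015))
print("TCP px",pr(K,E,[.5094,-.2547,.0229]),"grip top px",pr(K,E,[.5093,-.2537,.046]))
s=np.load("side0.npz");print("TCP side px",pr(s["K"],s["extrinsics"],[.5094,-.2547,.0229]),"-> crop",(pr(s["K"],s["extrinsics"],[.5094,-.2547,.0229])-[170,190])*2.95+[288,0])
# rear corners in side crop
f=lambda x,y:((x-288)/2.95+170,y/2.95+190)
print(ray(s["K"],s["extrinsics"],f(433,249),.015),ray(s["K"],s["extrinsics"],f(541,243),.015))
E
```

```text
rear corners [ 0.5516 -0.2666  0.015 ] [ 0.4683 -0.2735  0.015 ]
TCP px [256.057  227.0284] grip top px [256.0706 245.5213]
TCP side px [236.7643 265.2999] -> crop [484.9547 222.1348]
[ 0.469  -0.2731  0.015 ] [ 0.5521 -0.2713  0.015 ]
```

```bash
python3 - <<'E'
from h import *; import cv2
from workcell import telemetry, optics
s=optics.camera("side")["color"][220:285,205:270,::-1];c=np.load("w3.npz")["color"][190:290,206:306,::-1]
cv2.imwrite("pics/w4.png",np.hstack([cv2.resize(s,(400,400),interpolation=2),cv2.resize(c,(400,400),interpolation=2)]))
E
```

```text
(no output)
```

View pics/w4.png

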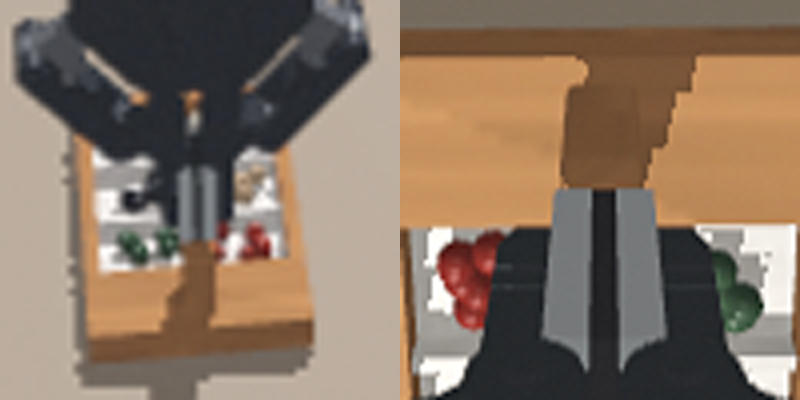

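The close-up shows the closed fingers sitting above the grip's top: in the wrist image the finger ends at row 237 cover its top face. The real fingertips are about 25–35 mm behind the reported TCP. I'll open and descend by feel.

```bash

python3 -m handwheel '[{"tx":0.0,"ty":0.0,"tz":-0.005,"ax":0.0,"ay":0.0,"az":0.0,"jaw":0.0},{"tx":0.0,"ty":0.0,"tz":-0.005,"ax":0.0,"ay":0.0,"az":0.0,"jaw":0.0},{"tx":0.0,"ty":0.0,"tz":0.0,"ax":0.0,"ay":0.0,"az":0.5,"jaw":0.0},{"tx":0.0,"ty":0.0,"tz":0.0,"ax":0.0,"ay":0.0,"az":0.0,"jaw":0.0},{"tx":0.0,"ty":0.0,"tz":0.005,"ax":0.0,"ay":0.0,"az":0.0,"jaw":0.0},{"tx":0.0,"ty":0.0,"tz":0.005,"ax":0.0,"ay":0.0,"az":0.0,"jaw":0.0},{"tx":0.0,"ty":0.0,"tz":0.002,"ax":0.0,"ay":0.0,"az":0.0,"jaw":0.0},{"tx":0.0,"ty":0.0,"tz":0.002,"ax":0.0,"ay":0.0,"az":0.0,"jaw":0.0},{"tx":0.0,"ty":0.0,"tz":0.002,"ax":0.0,"ay":0.0,"az":0.0,"jaw":0.0},{"tx":0.0,"ty":0.0,"tz":0.001,"ax":0.0,"ay":0.0,"az":0.0,"jaw":0.0}]' 40
python3 - <<'E'
from h import *; import cv2
from workcell import telemetry, optics
s=optics.camera("side")["color"][220:285,205:270,::-1];c=optics.camera("wrist")["color"][170:290,186:326,::-1]
cv2.imwrite("pics/w5.png",np.hstack([cv2.resize(s,(400,400),interpolation=2),cv2.resize(c,(400,400),interpolation=2)]))
E
```

```text
time: 9.2
ee_pos: [0.5094, -0.2547, 0.0159]
tcp_rot: [-180.0, -0.3, -87.8]
wrist_force: [-0.2, 0.3, -0.3]
opening: 0.0426
grasp_force: 0.0
```

```bash

python3 -m handwheel '[{"tx":0.0,"ty":0.0,"tz":0.001,"ax":0.0,"ay":0.0,"az":0.0,"jaw":0.0},{"tx":0.0,"ty":0.0,"tz":0.001,"ax":0.0,"ay":0.0,"az":0.0,"jaw":0.0},{"tx":0.0,"ty":0.0,"tz":0.001,"ax":0.0,"ay":0.0,"az":0.0,"jaw":0.0},{"tx":0.0,"ty":0.0,"tz":0.001,"ax":0.0,"ay":0.0,"az":0.0,"jaw":0.0},{"tx":0.0,"ty":0.0,"tz":0.0,"ax":0.0,"ay":0.0,"az":0.0,"jaw":0.0},{"tx":0.0,"ty":0.0,"tz":0.0,"ax":0.0,"ay":0.0,"az":0.0,"jaw":-0.4},{"tx":0.0,"ty":0.0,"tz":0.0,"ax":0.0,"ay":0.0,"az":0.0,"jaw":-0.6},{"tx":0.0,"ty":0.0,"tz":0.0,"ax":0.0,"ay":0.0,"az":0.0,"jaw":-0.8},{"tx":0.0,"ty":0.0,"tz":0.0,"ax":0.0,"ay":0.0,"az":0.0,"jaw":-1.0},{"tx":0.0,"ty":0.0,"tz":0.0,"ax":0.0,"ay":0.0,"az":0.0,"jaw":-1.0}]' 30
```

```text
time: 10.55
ee_pos: [0.5095, -0.2548, 0.0121]
tcp_rot: [-180.0, -0.3, -87.8]
wrist_force: [-0.8, -0.1, 1.1]
opening: 0.0103
grasp_force: 29.4
```

View pics/w5.png

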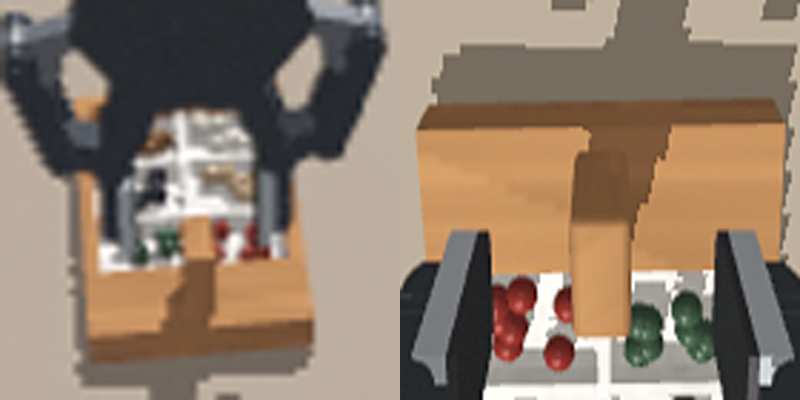

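It holds, but probably only by the top of the grip. The view confirms the fingers are centred, so I'll regrip deeper.

```bash

python3 -m handwheel '[{"tx":0.0,"ty":0.0,"tz":0.0,"ax":0.0,"ay":0.0,"az":0.0,"jaw":-0.3},{"tx":0.0,"ty":0.0,"tz":0.0,"ax":0.0,"ay":0.0,"az":0.0,"jaw":-0.3},{"tx":0.0,"ty":0.0,"tz":0.002,"ax":0.0,"ay":0.0,"az":0.0,"jaw":-0.3},{"tx":0.0,"ty":0.0,"tz":0.002,"ax":0.0,"ay":0.0,"az":0.0,"jaw":-0.3},{"tx":0.0,"ty":0.0,"tz":0.002,"ax":0.0,"ay":0.0,"az":0.0,"jaw":-0.3},{"tx":0.0,"ty":0.0,"tz":0.002,"ax":0.0,"ay":0.0,"az":0.0,"jaw":-0.3},{"tx":0.0,"ty":0.0,"tz":0.002,"ax":0.0,"ay":0.0,"az":0.0,"jaw":-0.3},{"tx":0.0,"ty":0.0,"tz":0.002,"ax":0.0,"ay":0.0,"az":0.0,"jaw":-0.3},{"tx":0.0,"ty":0.0,"tz":0.002,"ax":0.0,"ay":0.0,"az":0.0,"jaw":-0.3},{"tx":0.0,"ty":0.0,"tz":0.0,"ax":0.0,"ay":0.0,"az":0.0,"jaw":-0.3}]' 30
python3 - <<'E'
from h import *; import cv2
from workcell import telemetry, optics
o=telemetry.get_obs();c=optics.camera("wrist");print(o['wrist_force'])
s=optics.camera("side")["color"][220:285,205:270,::-1];c=c["color"][170:290,186:326,::-1]
cv2.imwrite("pics/w6.png",np.hstack([cv2.resize(s,(400,400),interpolation=2),cv2.resize(c,(400,400),interpolation=2)]))
E
```

```text
time: 11.8
ee_pos: [0.5093, -0.2548, -0.0023]
tcp_rot: [-180.0, -0.3, -87.8]
wrist_force: [1.0, -0.0, 0.7]
opening: 0.0297
grasp_force: 0.0
[ 0.97096805 -0.01996754  0.71031931]
```

View pics/w6.png

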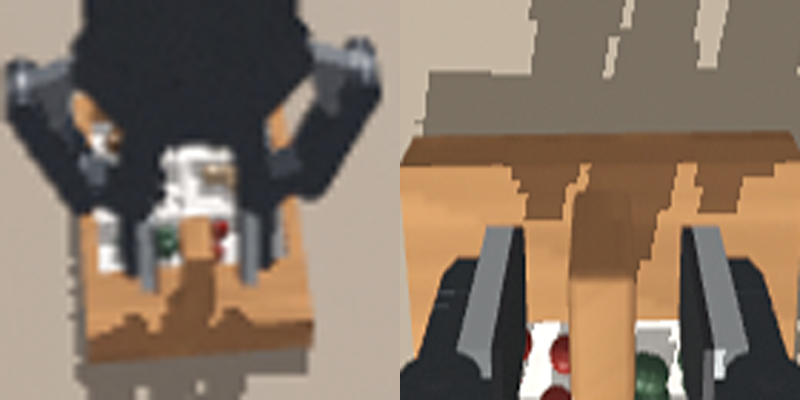

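The fingers now straddle the grip, with tips at about z = 0.031 (tip-to-TCP offset about 33 mm). I'll go 6 mm deeper and close.

```bash

python3 -m handwheel '[{"tx":0.0,"ty":0.0,"tz":0.002,"ax":0.0,"ay":0.0,"az":0.0,"jaw":-0.3},{"tx":0.0,"ty":0.0,"tz":0.002,"ax":0.0,"ay":0.0,"az":0.0,"jaw":-0.3},{"tx":0.0,"ty":0.0,"tz":0.002,"ax":0.0,"ay":0.0,"az":0.0,"jaw":-0.3},{"tx":0.0,"ty":0.0,"tz":0.0,"ax":0.0,"ay":0.0,"az":0.0,"jaw":-0.5},{"tx":0.0,"ty":0.0,"tz":0.0,"ax":0.0,"ay":0.0,"az":0.0,"jaw":-0.7},{"tx":0.0,"ty":0.0,"tz":0.0,"ax":0.0,"ay":0.0,"az":0.0,"jaw":-0.9},{"tx":0.0,"ty":0.0,"tz":0.0,"ax":0.0,"ay":0.0,"az":0.0,"jaw":-1.0},{"tx":0.0,"ty":0.0,"tz":0.0,"ax":0.0,"ay":0.0,"az":0.0,"jaw":-1.0},{"tx":0.0,"ty":0.0,"tz":0.0,"ax":0.0,"ay":0.0,"az":0.0,"jaw":-1.0},{"tx":0.0,"ty":0.0,"tz":0.0,"ax":0.0,"ay":0.0,"az":0.0,"jaw":-1.0}]' 40
python3 - <<'E'
from h import *; import cv2
np.set_printoptions(precision=4,suppress=True)
# stand from saved stills: white/grey blob contour of rails in side & scene, bridge front corners
for n in("side0","scene0"):
    d=np.load(n+".npz");h=cv2.cvtColor(d["color"],cv2.COLOR_RGB2HSV)
    m=((h[...,1]<38)&(h[...,2]>140)).astype(np.uint8)
    x0,y0,x1,y1=(222,110,292,200) if n=="side0" else (250,180,330,250)
    k=np.zeros_like(m);k[y0:y1,x0:x1]=m[y0:y1,x0:x1]
    print(n)
    for r in range(y0,y1,2): print(r,''.join('#' if v else '.' for v in k[r,x0:x1]))
E
```

```text
time: 13.15
ee_pos: [0.5095, -0.2549, -0.0079]
tcp_rot: [-180.0, -0.3, -87.8]
wrist_force: [-0.4, -0.5, 2.9]
opening: 0.0109
grasp_force: 39.6
side0
110 ......#......###...#.................................................#
112 .........##.#...............................#........................#
114 ............#..##......................##...###.................##...#
116 .............###...#...#.............#############################....
118 ................##....###............############.####..####...###....
120 ................#.#.................###############################...
122 ...............#..................##......#########...######..#####...
124 ......................................................................
126 ####..................................................................
128 #####.................................................................
130 ##....................................................................
132 .................##....................######........................#
134 ..............#########................########
[... 4705 characters left out ...]
####.......#####....
234 ...........................###################################..................
236 ..............................##########################.....###................
238 .................................####################...........###.............
240 ...................................################................###..........
242 ......................................###############...........................
244 ........................................##############..........................
246 ...........................................##########...........................
248 ................................................................................
```

The grip now holds at 39.6 N. Next I'll measure the stand's pose more finely from pixel profiles.

```bash
python3 - <<'E'
import numpy as np
d=np.load("side0.npz");c=d["color"].mean(2).astype(int)
print("side gray; cols",list(range(230,284,2)))
for r in range(150,196): print(r,' '.join('%3d'%v for v in c[r,230:292:2]))
E
```

```text
side gray; cols [230, 232, 234, 236, 238, 240, 242, 244, 246, 248, 250, 252, 254, 256, 258, 260, 262, 264, 266, 268, 270, 272, 274, 276, 278, 280, 282]
150 204 228 228 135 140 143 141 141 142 142 141 140 142 142 141 141 140 140 138 138 226 234 186 171 171 170 170 170 170 170 171
151 170 227 225 137 140 142 141 142 142 142 140 139 143 141 140 140 140 139 139 137 225 231 208 171 170 170 170 171 171 170 171
152 151 227 164 138 140 142 143 143 143 141 141 140 142 141 139 140 140 138 139 136 138 139 237 171 171 171 171 171 170 171 170
153 142 230 140 139 140 143 143 143 143 142 142 141 143 141 140 140 139 139 138 136 138 139 231 169 171 171 170 171 170 171 171
154 138 215 137 137 139 143 142 142 142 143 142 142 142 140 138 140 139 139 138 134 137 137 235 175 171 171 171 170 170 171 171
155 137 136 137 136 139 143 141 142 141 142 142 140 138 136 134 133 132 132 134 135 136 136 233 183 171 170 171 171 170 171 170
156 140 138 138 137 137 139 136 135 133 133 133 132 135 134 135 135 135 136 135 136 137 137 235 190 169 170 170 170 171 170 170
157 120 135 135 135 134 135 135 135 136 136 136 136 
[... 4239 characters left out ...]
 167 169 169 169 169 169 170 169  98 131 148 169 169 170 169
191 168 167 168 147 142 158 168 168 168 168 169 168 168 169 169 169 168 169 169 169 169 168 169 170 106  97 105 169 170 169 170
192 168 168 168 144 139 164 168 169 168 169 169 168 169 168 168 168 168 168 169 169 169 169 169 169 170 107 170 169 170 170 170
193 167 167 168 135 134 165 168 168 168 168 168 169 169 169 168 168 168 168 168 168 169 169 168 169 169 170 170 169 169 169 170
194 167 167 167  98  97 168 168 168 168 169 168 168 168 168 168 168 168 168 168 169 169 169 169 169 169 169 169 169 169 169 169
195 168 168 167 106 105 168 168 168 168 168 168 168 169 168 169 168 169 168 168 168 168 169 169 168 169 169 170 169 169 170 169
```

```bash
python3 - <<'E'
from h import *
np.set_printoptions(precision=4,suppress=True)
d=np.load("side0.npz");K,E=d["K"],d["extrinsics"]
def pair(n,a,b,z):
    A,B=ray(K,E,a,z),ray(K,E,b,z);v=B-A;print(n,A[:2],B[:2],"mid",((A+B)/2)[:2],"len",np.linalg.norm(v),"pushyaw",np.degrees(np.arctan2(v[1],v[0]))+90)
pair("top",(231.9,166.5),(278.0,163.5),.032)
pair("legs",(232.3,175.4),(277.7,172.4),0)
pair("bot",(242,168.87),(267,167.2),.020)
pair("railtop inner L",(241.5,171),(242.2,181),.012)
for n,p,z in(("Ltip floor",(236.3,194),0),("Rtip",(281,191),0)):print(n,ray(K,E,p,z))
s=np.load("scene0.npz");c=s["color"].mean(2).astype(int)
print("scene, cols 250.."); 
for r in range(208,250): print(r,' '.join('%3d'%v for v in c[r,252:312:2]))
E
```

```text
top [0.5037 0.1366] [0.6425 0.1465] mid [0.5731 0.1415] len 0.13917272482009285 pushyaw 94.04616127230726
legs [0.5041 0.136 ] [0.6427 0.1455] mid [0.5734 0.1408] len 0.13888466249294795 pushyaw 93.91710475988812
bot [0.5338 0.1403] [0.6095 0.1458] mid [0.5716 0.1431] len 0.07594065000584851 pushyaw 94.14054750981755
railtop inner L [0.5322 0.1407] [0.5327 0.0892] mid [0.5324 0.115 ] len 0.05149431464254938 pushyaw 0.5290064438222828
Ltip floor [0.5142 0.0433 0.    ]
Rtip [0.6433 0.0514 0.    ]
scene, cols 250..
208 134 135 135 134 134 135 134 135 135 135 135 135 134 134 133 109  73  88 103 108 104  98  96  38  21  29  36  40  39  32
209 135 135 135 135 136 134 135 135 135 135 135 135 135 135 133  97  71  79  97 105 111 135 134  46  22  25  26  28  28  29
210 133 135 135 134 134 134 134 135 134 135 135 134 135 135 131  97  71  73  85 106 137 173 165  67  22  27  28  28  28  29
211 135 135 140 136 134 135 135 134 134 135 135 135 134 134 134 110  75  70  85 129 172 195 186 103  27  25  26  27  26  40
212 135 141 159 148 137 135 135 135 135 134 134 135 135 135 134 125  83  72 110 167 19
[... 3925 characters left out ...]
 135 135 134 134 135 135 135 135 136 137 139 154 180 166 181 181 141 134 134 135
245 134 134 135 134 134 135 134 134 134 135 135 135 134 134 134 134 135 134 135 135 138 153 177 156 167 169 138 134 135 135
246 135 134 133 135 134 134 135 135 135 135 134 135 135 135 135 135 134 135 134 134 136 149 167 145 155 155 134 135 134 134
247 134 134 135 134 134 135 134 134 134 134 135 135 135 134 135 135 135 134 133 134 135 143 150 136 142 142 134 135 134 131
248 135 134 134 135 135 135 134 134 135 134 134 134 134 134 135 134 135 135 135 134 134 136 137 134 135 135 134 133 134 123
249 134 134 135 136 134 134 135 135 134 135 134 135 135 134 135 135 134 134 135 135 136 135 135 134 134 135 134 135 132 108
```

The side view gives a consistent stand pose: origin (0.573, 0.141), push yaw 94.0°, and measured bridge width 139.2 against 139 mm. I'll slide to the staging point ahead of the mouth.

```bash

python3 -m handwheel '[{"tx":-0.008,"ty":-0.004,"tz":0.0,"ax":0.0,"ay":0.0,"az":0.0,"jaw":-1.0},{"tx":-0.017,"ty":-0.0085,"tz":0.0,"ax":0.0,"ay":0.0,"az":-0.3,"jaw":-1.0},{"tx":-0.021,"ty":-0.0105,"tz":0.0,"ax":0.0,"ay":0.0,"az":-0.3,"jaw":-1.0},{"tx":-0.024,"ty":-0.012,"tz":0.0,"ax":0.0,"ay":0.0,"az":-0.3,"jaw":-1.0},{"tx":-0.024,"ty":-0.012,"tz":0.0,"ax":0.0,"ay":0.0,"az":-0.3,"jaw":-1.0},{"tx":-0.024,"ty":-0.012,"tz":0.0,"ax":0.0,"ay":0.0,"az":-0.3,"jaw":-1.0},{"tx":-0.021,"ty":-0.0105,"tz":0.0,"ax":0.0,"ay":0.0,"az":-0.3,"jaw":-1.0},{"tx":-0.018,"ty":-0.009,"tz":0.0,"ax":0.0,"ay":0.0,"az":0.0,"jaw":-1.0},{"tx":-0.010,"ty":-0.005,"tz":0.0,"ax":0.0,"ay":0.0,"az":0.0,"jaw":-1.0},{"tx":-0.003,"ty":-0.002,"tz":0.0,"ax":0.0,"ay":0.0,"az":0.0,"jaw":-1.0}]' 40
python3 - <<'E'
from h import *; import cv2
np.set_printoptions(precision=4,suppress=True)
from workcell import telemetry, optics
o=telemetry.get_obs();c=optics.camera("side");print(o['ee_pos'],o['tcp_rot'],o['wrist_force'])
np.savez("side1.npz",**c)
h=cv2.cvtColor(c["color"],cv2.COLOR_RGB2HSV)
m=((h[...,0]>5)&(h[...,0]<17)&(h[...,1]>110)).astype(np.uint8)
m[:185]=0;m[245:]=0;m[:,:225]=0;m[:,300:]=0
for r in range(186,244): print(r,''.join('#' if v else '.' for v in m[r,225:300]))
E
```

```text
time: 14.4
ee_pos: [0.5859, -0.0798, -0.0079]
tcp_rot: [-180.0, -0.4, -85.9]
wrist_force: [-3.0, -6.1, 8.8]
opening: 0.0114
grasp_force: 40.8
[ 0.5859 -0.0798 -0.0079] [-179.9547   -0.3718  -85.9369] [-2.9964 -6.0653  8.843 ]
186 ...........................................................................
187 ...........................................................................
188 ...........................................................................
189 ...........................................................................
190 ...........................................................................
191 ...........................................................................
192 .............................#.............................................
193 ..........................#####............................................
194 ...........................#####...........................................
195 ............................##.............................................
196 .................................................#....................
[... 3065 characters left out ...]
............................................................
236 ...........................................................................
237 ...........................................................................
238 ...........................................................................
239 ...........................................................................
240 ...........................................................................
241 ...........................................................................
242 ...........................................................................
243 ...........................................................................
```

```bash

python3 -m handwheel '[{"tx":0.0,"ty":0.0,"tz":-0.0005,"ax":0.0,"ay":0.0,"az":0.0,"jaw":-1.0},{"tx":0.0,"ty":0.0,"tz":-0.0005,"ax":0.0,"ay":0.0,"az":0.0,"jaw":-1.0},{"tx":0.0,"ty":0.0,"tz":0.0,"ax":0.0,"ay":0.0,"az":0.0,"jaw":-1.0},{"tx":0.0,"ty":0.0,"tz":0.0,"ax":0.0,"ay":0.0,"az":0.0,"jaw":-1.0},{"tx":0.0,"ty":0.0,"tz":0.0,"ax":0.0,"ay":0.0,"az":0.0,"jaw":-1.0},{"tx":0.0,"ty":0.0,"tz":0.0,"ax":0.0,"ay":0.0,"az":0.0,"jaw":-1.0},{"tx":0.0,"ty":0.0,"tz":0.0,"ax":0.0,"ay":0.0,"az":0.0,"jaw":-1.0},{"tx":0.0,"ty":0.0,"tz":0.0,"ax":0.0,"ay":0.0,"az":0.0,"jaw":-1.0},{"tx":0.0,"ty":0.0,"tz":0.0,"ax":0.0,"ay":0.0,"az":0.0,"jaw":-1.0},{"tx":0.0,"ty":0.0,"tz":0.0,"ax":0.0,"ay":0.0,"az":0.0,"jaw":-1.0}]' 40
python3 - <<'E'
from h import *; import cv2
np.set_printoptions(precision=4,suppress=True)
d=np.load("side1.npz");K,E,c=d["K"],d["extrinsics"],d["color"].astype(int)
for r in(200,203,206,209,212,216,219,222,225,227): print(r,'L',' '.join('%d/%d/%d'%tuple(v) for v in c[r,243:251]),' R ',' '.join('%d/%d/%d'%tuple(v) for v in c[r,274:284]))
L=[ray(K,E,p,.015) for p in((244.6,199),(247.5,217.5))];Rr=[ray(K,E,p,.015) for p in((276.6,205),(280.5,219))]
for A in(L,Rr):
    v=A[0]-A[1];print(A,np.degrees(np.arctan2(v[1],v[0])))
E
```

```text
time: 15.7
ee_pos: [0.5853, -0.0804, -0.0079]
tcp_rot: [180.0, -0.3, -86.0]
wrist_force: [-0.1, 3.8, 2.0]
opening: 0.0114
grasp_force: 39.7
200 L 134/123/112 110/91/75 152/109/74 193/141/92 118/87/68 48/48/52 39/42/49 37/41/47  R  48/53/59 51/56/61 45/46/53 43/43/50 41/42/49 39/43/49 39/42/47 43/45/50 123/116/108 182/169/155
203 L 185/171/157 131/120/109 108/79/60 187/135/91 196/143/96 182/171/165 147/145/145 75/76/78  R  42/43/48 73/58/53 69/56/53 55/52/55 51/52/55 71/68/66 153/142/130 184/171/157 189/175/161 189/175/161
206 L 187/174/160 133/121/111 110/91/76 150/106/72 189/137/92 215/187/167 239/234/230 244/240/238  R  223/217/213 174/145/125 192/140/94 194/157/123 189/172/155 189/176/160 189/175/160 188/175/160 189/176/161 188/175/160
209 L 188/174/160 138/126/114 113/103/94 110/86/68 187/134/91 196/141/95 171/146/129 158/152/149  R  167/163/161 140/128/119 176/130/92 201/147/100 198/160/130 190/172/156 189/175/160 189/176/160 189/175/160 189/175/160
212 L 187/174/158 188/174/160 132/120/110 110/97/84 153/110/75 197/145/96 212/174/139 243/236/232  R  130/96/90 155/145/141 128/101
[... 631 characters left out ...]
80/53 114/79/53 113/78/53 113/78/53 114/79/55 113/79/54 166/146/128 186/171/156 188/174/159
225 L 188/174/159 187/173/159 188/173/159 187/173/158 132/119/109 111/101/91 112/88/70 118/84/58  R  114/92/77 113/97/84 113/97/85 112/101/92 113/102/93 111/101/92 110/101/91 181/167/153 188/174/160 188/173/159
227 L 188/173/159 188/173/159 187/173/158 187/173/158 138/126/114 114/104/95 110/96/84 110/90/75  R  111/101/93 119/108/99 121/110/100 121/111/100 121/110/100 121/110/100 182/167/153 188/174/160 189/174/160 189/175/161
[array([0.5365, 0.0001, 0.015 ]), array([ 0.5412, -0.0786,  0.015 ])] 93.46467255396463
[array([ 0.6224, -0.0305,  0.015 ]), array([ 0.6271, -0.0889,  0.015 ])] 94.66938108066574
```

```bash
python3 - <<'E'
from h import *
np.set_printoptions(precision=4,suppress=True)
d=np.load("side1.npz");K,E=d["K"],d["extrinsics"]
L=np.array([ray(K,E,p,.015)[:2] for p in((245.5,203),(246,206),(246.5,209),(247,212),(248,216),(248.5,219))])
Q=np.array([ray(K,E,p,.015)[:2] for p in((277.07,206),(277.98,209),(278.8,212),(280.03,216),(280.86,219))])
for A in(L,Q):
    k=np.polyfit(A[:,1],A[:,0],1);print("yaw",90-np.degrees(np.arctan(k[0])),"x at y=-.05",np.polyval(k,-.05))
print("rear",ray(K,E,(265,221.3),.015),"TCP axis offset:")
E
```

```text
yaw 94.64448526603249 x at y=-.05 0.5407124791960568
yaw 95.12644879340729 x at y=-.05 0.6246113362362873
rear [ 0.586 -0.096  0.015] TCP axis offset:
```

The tray centreline agrees with the tool's within 0.5 mm. It needs about 3 mm in world +x to meet the lane axis, so I'll shift and advance to the start of the straight rails.

```bash

python3 -m handwheel '[{"tx":-0.003,"ty":-0.0015,"tz":0.0,"ax":0.0,"ay":0.0,"az":0.0,"jaw":-1.0},{"tx":-0.006,"ty":-0.0017,"tz":0.0,"ax":0.0,"ay":0.0,"az":0.0,"jaw":-1.0},{"tx":-0.007,"ty":0.0,"tz":0.0,"ax":0.0,"ay":0.0,"az":0.0,"jaw":-1.0},{"tx":-0.007,"ty":0.0,"tz":0.0,"ax":0.0,"ay":0.0,"az":0.0,"jaw":-1.0},{"tx":-0.007,"ty":0.0,"tz":0.0,"ax":0.0,"ay":0.0,"az":0.0,"jaw":-1.0},{"tx":-0.007,"ty":0.0,"tz":0.0,"ax":0.0,"ay":0.0,"az":0.0,"jaw":-1.0},{"tx":-0.007,"ty":0.0,"tz":0.0,"ax":0.0,"ay":0.0,"az":0.0,"jaw":-1.0},{"tx":-0.006,"ty":0.0,"tz":0.0,"ax":0.0,"ay":0.0,"az":0.0,"jaw":-1.0},{"tx":-0.003,"ty":0.0,"tz":0.0,"ax":0.0,"ay":0.0,"az":0.0,"jaw":-1.0},{"tx":-0.001,"ty":0.0,"tz":0.0,"ax":0.0,"ay":0.0,"az":0.0,"jaw":-1.0}]' 40
python3 - <<'E'
from h import *
from workcell import telemetry, optics
o=telemetry.get_obs();c=optics.camera("side");np.savez("side2.npz",**c);c=c["color"].astype(int)
p=o['ee_pos'];s=(p[1]-.1413)/.9976;print(o['wrist_force'],"s",s,"nose",s+.114,"lateral",p[0]-(.5732-.0699*s))
for r in range(168,206,2): print(r,' '.join('%3d/%3d'%(v[0],v[2]) for v in c[r,234:246]),' R ',' '.join('%3d/%3d'%(v[0],v[2]) for v in c[r,268:282]))
E
```

```text
time: 16.95
ee_pos: [0.585, -0.0263, -0.0079]
tcp_rot: [-180.0, -0.3, -86.0]
wrist_force: [0.3, -6.0, 5.3]
opening: 0.0111
grasp_force: 40.1
[ 0.3443492  -6.03646582  5.2754805 ] s -0.16801628922691403 nose -0.054016289226914024 lateral 0.00010275116930769101
168 148/150 148/150 147/149 148/150 147/150 146/148 146/147 146/147 146/147 145/146 145/146 145/146  R   40/ 48  38/ 46  38/ 46  38/ 45  39/ 46  39/ 46  40/ 47  37/ 44  40/ 48  38/ 47  38/ 46  50/ 59 177/150 188/161
170 146/147 145/147 145/147 144/146 141/144 141/144 147/147 119/106 112/ 92 111/ 93 112/ 92 112/ 93  R   38/ 46  41/ 49  38/ 45  42/ 48  37/ 47  37/ 48  39/ 48  40/ 49  39/ 49  39/ 47  40/ 47  40/ 46  94/104 116/127
172 146/147 146/147 146/147 145/146 142/144 141/142 140/142 117/114 110/ 95 110/ 92 108/102 105/111  R   36/ 46  38/ 46  39/ 48  38/ 47  38/ 47  38/ 48  38/ 46  40/ 46  39/ 46  38/ 45  39/ 46  49/ 54  69/ 75  73/ 80
174 144/147 145/147 145/146 139/142 142/143  79/ 83  82/ 93 103/113 104/115 103/113 103/113  90/ 99  R   40/ 47  39/ 46  40/ 48  39/ 45  40/ 48  39/ 46  39/ 46  39/ 46  39/ 45  51/ 53  72/ 75 
[... 2563 characters left out ...]
/ 98 198/127 190/157 189/161 189/161 189/161 189/161
200 188/160 187/160 188/160 187/160 188/161 187/160 188/160 188/160 187/160 188/160 132/109 111/ 84  R   78/ 86  46/ 54  69/ 48 126/ 52 199/161 185/134 172/104 196/ 99 200/ 99 193/140 189/158 189/162 189/162 189/161
202 188/159 187/159 188/160 187/159 188/160 187/160 187/160 187/160 187/160 187/160 132/110 111/ 92  R  148/102 139/ 77 190/ 92 197/ 94 197/ 94 198/ 95 197/ 96 198/ 96 198/ 96 196/111 190/155 189/161 189/161 189/161
204 187/159 187/158 188/159 187/159 188/160 187/160 187/159 188/160 188/160 188/161 188/161 133/110  R  173/106 190/ 95 194/ 94 196/ 95 196/ 94 196/ 96 196/ 97 197/ 99 197/ 97 197/ 98 194/125 190/156 189/161 189/161
```

```bash
cat > lat.py <<'E'
from h import *
d=np.load("side0.npz");K,E=d["K"],d["extrinsics"]
a=np.radians(94.0);ex=np.array([np.cos(a),np.sin(a)]);ey=np.array([-ex[1],ex[0]]);O=np.array([.5732,.1413])
def lane(p,z):
    v=ray(K,E,p,z)[:2]-O;return np.array([v@ex,v@ey])*1000
E
python3 - <<'E'
from lat import *
for p in((243.85,186),(244,188),(244.5,192)):print("L",lane(p,.015).round(1))
for p in((275.64,196),(276,198),(276.8,200),(277.3,202),(278.05,204)):print("R",lane(p,.015).round(1))
print("rail L inner top",[lane(p,.012).round(1) for p in((241.55,171),(241.7,176),(242.1,180))])
E
```

```text
L [-78.1  42.2]
L [-87.7  42.8]
L [-106.6   43.4]
R [-135.1  -40.9]
R [-144.1  -40.4]
R [-153.2  -41.2]
R [-162.1  -41.1]
R [-171.   -41.7]
rail L inner top [array([ 2.3, 40.8]), array([-23.8,  43. ]), array([-44.1,  43.9])]
```

```bash

python3 -m handwheel '[{"tx":0.0,"ty":-0.0005,"tz":-0.0005,"ax":0.0,"ay":0.0,"az":0.0,"jaw":-1.0},{"tx":-0.002,"ty":-0.0005,"tz":-0.0005,"ax":0.0,"ay":0.0,"az":0.0,"jaw":-1.0},{"tx":-0.004,"ty":0.0,"tz":0.0,"ax":0.0,"ay":0.0,"az":0.0,"jaw":-1.0},{"tx":-0.005,"ty":0.0,"tz":0.0,"ax":0.0,"ay":0.0,"az":0.0,"jaw":-1.0},{"tx":-0.005,"ty":0.0,"tz":0.0,"ax":0.0,"ay":0.0,"az":0.0,"jaw":-1.0},{"tx":-0.005,"ty":0.0,"tz":0.0,"ax":0.0,"ay":0.0,"az":0.0,"jaw":-1.0},{"tx":-0.005,"ty":0.0,"tz":0.0,"ax":0.0,"ay":0.0,"az":0.0,"jaw":-1.0},{"tx":-0.005,"ty":0.0,"tz":0.0,"ax":0.0,"ay":0.0,"az":0.0,"jaw":-1.0},{"tx":-0.005,"ty":0.0,"tz":0.0,"ax":0.0,"ay":0.0,"az":0.0,"jaw":-1.0},{"tx":-0.003,"ty":0.0,"tz":0.0,"ax":0.0,"ay":0.0,"az":0.0,"jaw":-1.0}]' 40
cat > st.py <<'E'
from lat import *
from workcell import telemetry
o=telemetry.get_obs();v=np.array(o['ee_pos'][:2])-O;f=np.array(o['wrist_force'])
print("nose %.1f lat %.1f  F lane x %.1f y %.1f z %.1f"%((v@ex)*1000+114,(v@ey)*1000,f[:2]@ex,f[:2]@ey,f[2]),o['torque'].round(2))
E
python3 st.py
```

```text
time: 18.25
ee_pos: [0.5832, 0.013, -0.0073]
tcp_rot: [-180.0, -0.3, -86.0]
wrist_force: [0.3, -0.5, -3.9]
opening: 0.0114
grasp_force: 38.9
nose -14.7 lat -1.0  F lane x -0.5 y -0.3 z -3.9 [-0.1  -0.01  0.01]
```

No lateral force and almost no drag, so the tray is clean in the lane. On to a nose position of about +20 mm.

```bash

python3 -m handwheel '[{"tx":-0.002,"ty":0.0,"tz":0.0003,"ax":0.0,"ay":0.0,"az":0.0,"jaw":-1.0},{"tx":-0.004,"ty":0.0,"tz":0.0,"ax":0.0,"ay":0.0,"az":0.0,"jaw":-1.0},{"tx":-0.004,"ty":0.0,"tz":0.0,"ax":0.0,"ay":0.0,"az":0.0,"jaw":-1.0},{"tx":-0.004,"ty":0.0,"tz":0.0,"ax":0.0,"ay":0.0,"az":0.0,"jaw":-1.0},{"tx":-0.004,"ty":0.0,"tz":0.0,"ax":0.0,"ay":0.0,"az":0.0,"jaw":-1.0},{"tx":-0.004,"ty":0.0,"tz":0.0,"ax":0.0,"ay":0.0,"az":0.0,"jaw":-1.0},{"tx":-0.004,"ty":0.0,"tz":0.0,"ax":0.0,"ay":0.0,"az":0.0,"jaw":-1.0},{"tx":-0.003,"ty":0.0,"tz":0.0,"ax":0.0,"ay":0.0,"az":0.0,"jaw":-1.0},{"tx":-0.002,"ty":0.0,"tz":0.0,"ax":0.0,"ay":0.0,"az":0.0,"jaw":-1.0},{"tx":-0.002,"ty":0.0,"tz":0.0,"ax":0.0,"ay":0.0,"az":0.0,"jaw":-1.0}]' 40
python3 st.py
```

```text
time: 19.5
ee_pos: [0.5809, 0.0457, -0.0077]
tcp_rot: [-180.0, -0.3, -86.0]
wrist_force: [0.9, 0.2, -2.6]
opening: 0.0111
grasp_force: 39.0
nose 18.0 lat -1.0  F lane x 0.1 y -0.9 z -2.6 [-0.15  0.    0.02]
```

```bash
python3 - <<'E'
from lat import *
from workcell import optics
np.set_printoptions(precision=1,suppress=True)
c=optics.camera("scene");K2,E2=c["K"],c["extrinsics"];np.savez("scene1.npz",**c)
def pr(p):
    q=np.linalg.inv(E2)@np.append(p,1);q=K2@q[:3];return q[:2]/q[2]
for s in(60,110,120,130,140,160,180):
    p=O+s/1000*ex;print(s,pr([p[0],p[1],.0075]),pr([p[0],p[1],.03]))
a=c["color"].astype(int);b=np.load("scene0.npz")["color"].astype(int)
print("maxdiff",abs(a-b)[228:262,298:345].max())
for r in range(230,262): print(r,' '.join('%x%x%x'%tuple(v//16) for v in a[r,300:340]))
E
```

```text
60 [299.5 227. ] [299.8 221.5]
110 [310.5 234.8] [310.9 229.2]
120 [312.7 236.4] [313.2 230.7]
130 [315. 238.] [315.5 232.4]
140 [317.4 239.6] [317.9 234. ]
160 [322.1 243. ] [322.7 237.3]
180 [327.  246.4] [327.6 240.7]
maxdiff 4
230 bcb bbb bbb bbb bbb ccb ccc ccc ccc ddc ddd ddd dcc ccc bba a99 988 987 987 988 998 a99 baa cbb cbb baa a98 987 987 987 987 987 987 987 987 987 987 987 987 987
231 bbb bba bba bbb bbb ccb dcc ddc ddd ddd dcc ccc cbb bba aa9 988 987 987 987 987 987 988 999 aaa bbb baa a98 987 987 987 987 987 987 987 987 987 987 987 987 987
232 bbb bbb bbb bbb ccc dcc ddd ddd ddc ccc cbb baa ba9 a99 a98 987 987 987 987 987 987 987 988 999 aa9 a99 988 987 987 987 987 987 987 987 987 987 987 987 987 987
233 bbb ccb ccc dcc ddd ddd ddd ddc ccc bbb aa9 a98 998 987 987 987 987 987 987 987 987 987 987 988 998 988 987 987 987 987 987 987 987 987 987 987 987 987 987 987
234 ccc dcc ddd ddd ddd dcc ccc cbb bba aa9 999 998 987 987 987 987 987 987 987 987 987 987 987 987 987 987 987 987 987 987 987 987 987 987 987 987 987 987 987 987
235 ddc ddd ddd dcc ccc cbb baa aa9 998 888 998 9
[... 3678 characters left out ...]
 bbb bbb 9aa 899 888 888 888 788 788 778 777
258 987 987 876 766 555 444 445 455 555 555 566 666 666 667 677 677 677 777 777 788 788 788 888 888 888 899 999 aaa bbb ccc bbb aaa 899 888 888 888 888 788 778 777
259 987 987 876 665 555 444 455 555 555 556 566 666 666 667 677 677 777 777 778 788 788 788 888 888 888 889 999 aaa bbb ccc bbb aaa 999 889 888 888 888 788 788 777
260 987 987 876 655 455 455 555 555 555 566 666 666 667 677 677 677 777 777 778 788 788 788 888 888 888 888 999 aaa bbb ccc ccc bbb 9aa 899 889 888 888 788 788 778
261 987 987 776 555 455 455 555 555 566 566 666 666 667 677 677 777 777 777 778 788 788 788 888 888 888 888 888 aaa bbb ccb ccc bbb aaa 899 889 888 888 788 788 788
```

```bash
cat > smp.py <<'E'
import sys
from lat import *
from workcell import telemetry,optics
F=[];Q=[]
for i in range(int(sys.argv[1])):
    o=telemetry.get_obs();f=np.array(o['wrist_force']);t=np.array(o['torque']);F.append([f[:2]@ex,f[:2]@ey,f[2]]);Q.append([t[:2]@ex,t[:2]@ey,t[2]])
    if i<int(sys.argv[1])-1: optics.camera("side")
v=np.array(o['ee_pos'][:2])-O;F=np.array(F);Q=np.array(Q)
print("t %.2f nose %.2f lat %.2f z %.2f"%(o['time'],(v@ex)*1000+114,(v@ey)*1000,o['ee_pos'][2]*1000),"F",F.mean(0).round(2),"sd",F.std(0).round(2),"M",Q.mean(0).round(3),"sd",Q.std(0).round(3))
E
python3 smp.py 6
```

```text
t 19.80 nose 17.98 lat -0.97 z -7.78 F [ 0.37 -0.31 -3.32] sd [0.65 0.51 0.49] M [-0.016 -0.07  -0.004] sd [0.019 0.04  0.037]
```

```bash
sed -i 's/^print("t/print("J",np.round(o["joint_efforts"],3));print("t/' smp.py
python3 -m handwheel '[{"tx":-0.001,"ty":0.0,"tz":0.0,"ax":0.0,"ay":0.0,"az":0.0,"jaw":-1.0},{"tx":-0.001,"ty":0.0,"tz":0.0,"ax":0.0,"ay":0.0,"az":0.0,"jaw":-1.0},{"tx":-0.001,"ty":0.0,"tz":0.0,"ax":0.0,"ay":0.0,"az":0.0,"jaw":-1.0},{"tx":-0.001,"ty":0.0,"tz":0.0,"ax":0.0,"ay":0.0,"az":0.0,"jaw":-1.0},{"tx":-0.001,"ty":0.0,"tz":0.0,"ax":0.0,"ay":0.0,"az":0.0,"jaw":-1.0},{"tx":-0.001,"ty":0.0,"tz":0.0,"ax":0.0,"ay":0.0,"az":0.0,"jaw":-1.0},{"tx":0.0,"ty":0.0,"tz":0.0,"ax":0.0,"ay":0.0,"az":0.0,"jaw":-1.0},{"tx":0.0,"ty":0.0,"tz":0.0,"ax":0.0,"ay":0.0,"az":0.0,"jaw":-1.0},{"tx":0.0,"ty":0.0,"tz":0.0,"ax":0.0,"ay":0.0,"az":0.0,"jaw":-1.0},{"tx":0.0,"ty":0.0,"tz":0.0,"ax":0.0,"ay":0.0,"az":0.0,"jaw":-1.0}]' 25; python3 smp.py 1; python3 smp.py 2
```

```text
time: 21.05
ee_pos: [0.5804, 0.0516, -0.0078]
tcp_rot: [-180.0, -0.3, -86.0]
wrist_force: [-0.4, 0.4, -3.0]
opening: 0.0114
grasp_force: 39.0
J [-2.8800e-01 -5.9223e+01  4.7376e+01  2.0000e-02 -1.1900e-01  1.0000e-03]
t 21.05 nose 24.02 lat -0.96 z -7.83 F [ 0.41  0.37 -2.96] sd [0. 0. 0.] M [-0.046 -0.077  0.006] sd [0. 0. 0.]
J [-2.8900e-01 -5.9224e+01  4.7384e+01  1.4000e-02 -1.1900e-01  3.0000e-03]
t 21.10 nose 23.99 lat -0.92 z -7.86 F [ 0.35  0.23 -2.62] sd [0.06 0.14 0.35] M [-0.06  -0.079 -0.   ] sd [0.014 0.002 0.006]
```

Joint 1 effort is almost noise-free (±0.001 N·m), which is good enough to feel the pin's weak spring. I'll step 5 mm per call, less than the pin's 6 mm travel, and watch it.

```bash

python3 -m handwheel '[{"tx":-0.0007,"ty":0.0,"tz":0.0,"ax":0.0,"ay":0.0,"az":0.0,"jaw":-1.0},{"tx":-0.0007,"ty":0.0,"tz":0.0,"ax":0.0,"ay":0.0,"az":0.0,"jaw":-1.0},{"tx":-0.0007,"ty":0.0,"tz":0.0,"ax":0.0,"ay":0.0,"az":0.0,"jaw":-1.0},{"tx":-0.0007,"ty":0.0,"tz":0.0,"ax":0.0,"ay":0.0,"az":0.0,"jaw":-1.0},{"tx":-0.0007,"ty":0.0,"tz":0.0,"ax":0.0,"ay":0.0,"az":0.0,"jaw":-1.0},{"tx":-0.0007,"ty":0.0,"tz":0.0,"ax":0.0,"ay":0.0,"az":0.0,"jaw":-1.0},{"tx":-0.0007,"ty":0.0,"tz":0.0,"ax":0.0,"ay":0.0,"az":0.0,"jaw":-1.0},{"tx":0.0,"ty":0.0,"tz":0.0,"ax":0.0,"ay":0.0,"az":0.0,"jaw":-1.0},{"tx":0.0,"ty":0.0,"tz":0.0,"ax":0.0,"ay":0.0,"az":0.0,"jaw":-1.0},{"tx":0.0,"ty":0.0,"tz":0.0,"ax":0.0,"ay":0.0,"az":0.0,"jaw":-1.0}]' 25 >/dev/null; python3 smp.py 1
```

```text
J [-2.8700e-01 -5.9209e+01  4.7273e+01  8.2000e-02 -1.3200e-01 -1.6000e-02]
t 22.35 nose 28.95 lat -0.96 z -7.85 F [ 1.09 -0.05 -3.44] sd [0. 0. 0.] M [-0.006 -0.113 -0.059] sd [0. 0. 0.]
```

```bash

python3 -m handwheel '[{"tx":-0.0007,"ty":0.0,"tz":0.0,"ax":0.0,"ay":0.0,"az":0.0,"jaw":-1.0},{"tx":-0.0007,"ty":0.0,"tz":0.0,"ax":0.0,"ay":0.0,"az":0.0,"jaw":-1.0},{"tx":-0.0007,"ty":0.0,"tz":0.0,"ax":0.0,"ay":0.0,"az":0.0,"jaw":-1.0},{"tx":-0.0007,"ty":0.0,"tz":0.0,"ax":0.0,"ay":0.0,"az":0.0,"jaw":-1.0},{"tx":-0.0007,"ty":0.0,"tz":0.0,"ax":0.0,"ay":0.0,"az":0.0,"jaw":-1.0},{"tx":-0.0007,"ty":0.0,"tz":0.0,"ax":0.0,"ay":0.0,"az":0.0,"jaw":-1.0},{"tx":0.0,"ty":0.0,"tz":0.0,"ax":0.0,"ay":0.0,"az":0.0,"jaw":-1.0},{"tx":0.0,"ty":0.0,"tz":0.0,"ax":0.0,"ay":0.0,"az":0.0,"jaw":-1.0},{"tx":0.0,"ty":0.0,"tz":0.0,"ax":0.0,"ay":0.0,"az":0.0,"jaw":-1.0},{"tx":0.0,"ty":0.0,"tz":0.0,"ax":0.0,"ay":0.0,"az":0.0,"jaw":-1.0}]' 25 >/dev/null; python3 smp.py 1
```

```text
J [-3.2200e-01 -5.9188e+01  4.7246e+01  7.8000e-02 -1.5300e-01 -1.7000e-02]
t 23.60 nose 33.17 lat -0.94 z -7.88 F [ 1.14 -0.46 -4.13] sd [0. 0. 0.] M [-0.045 -0.041  0.008] sd [0. 0. 0.]
```

```bash

python3 -m handwheel '[{"tx":-0.0007,"ty":0.0,"tz":0.0,"ax":0.0,"ay":0.0,"az":0.0,"jaw":-1.0},{"tx":-0.0007,"ty":0.0,"tz":0.0,"ax":0.0,"ay":0.0,"az":0.0,"jaw":-1.0},{"tx":-0.0007,"ty":0.0,"tz":0.0,"ax":0.0,"ay":0.0,"az":0.0,"jaw":-1.0},{"tx":-0.0007,"ty":0.0,"tz":0.0,"ax":0.0,"ay":0.0,"az":0.0,"jaw":-1.0},{"tx":-0.0007,"ty":0.0,"tz":0.0,"ax":0.0,"ay":0.0,"az":0.0,"jaw":-1.0},{"tx":-0.0007,"ty":0.0,"tz":0.0,"ax":0.0,"ay":0.0,"az":0.0,"jaw":-1.0},{"tx":0.0,"ty":0.0,"tz":0.0,"ax":0.0,"ay":0.0,"az":0.0,"jaw":-1.0},{"tx":0.0,"ty":0.0,"tz":0.0,"ax":0.0,"ay":0.0,"az":0.0,"jaw":-1.0},{"tx":0.0,"ty":0.0,"tz":0.0,"ax":0.0,"ay":0.0,"az":0.0,"jaw":-1.0},{"tx":0.0,"ty":0.0,"tz":0.0,"ax":0.0,"ay":0.0,"az":0.0,"jaw":-1.0}]' 25 >/dev/null; python3 smp.py 1
```

```text
J [-3.4600e-01 -5.9174e+01  4.7197e+01  8.7000e-02 -1.7200e-01 -1.9000e-02]
t 24.85 nose 37.37 lat -0.94 z -7.91 F [ 0.19 -0.12 -2.16] sd [0. 0. 0.] M [-0.024 -0.14   0.02 ] sd [0. 0. 0.]
```

```bash

python3 -m handwheel '[{"tx":-0.0007,"ty":0.0,"tz":0.0,"ax":0.0,"ay":0.0,"az":0.0,"jaw":-1.0},{"tx":-0.0007,"ty":0.0,"tz":0.0,"ax":0.0,"ay":0.0,"az":0.0,"jaw":-1.0},{"tx":-0.0007,"ty":0.0,"tz":0.0,"ax":0.0,"ay":0.0,"az":0.0,"jaw":-1.0},{"tx":-0.0007,"ty":0.0,"tz":0.0,"ax":0.0,"ay":0.0,"az":0.0,"jaw":-1.0},{"tx":-0.0007,"ty":0.0,"tz":0.0,"ax":0.0,"ay":0.0,"az":0.0,"jaw":-1.0},{"tx":-0.0007,"ty":0.0,"tz":0.0,"ax":0.0,"ay":0.0,"az":0.0,"jaw":-1.0},{"tx":0.0,"ty":0.0,"tz":0.0,"ax":0.0,"ay":0.0,"az":0.0,"jaw":-1.0},{"tx":0.0,"ty":0.0,"tz":0.0,"ax":0.0,"ay":0.0,"az":0.0,"jaw":-1.0},{"tx":0.0,"ty":0.0,"tz":0.0,"ax":0.0,"ay":0.0,"az":0.0,"jaw":-1.0},{"tx":0.0,"ty":0.0,"tz":0.0,"ax":0.0,"ay":0.0,"az":0.0,"jaw":-1.0}]' 25 >/dev/null; python3 smp.py 1
```

```text
J [-3.900e-01 -5.908e+01  4.709e+01  8.200e-02 -1.970e-01 -1.400e-02]
t 26.10 nose 41.58 lat -0.97 z -7.91 F [ 0.32  0.18 -3.19] sd [0. 0. 0.] M [-0.025 -0.116  0.018] sd [0. 0. 0.]
```

```bash

python3 -m handwheel '[{"tx":-0.0007,"ty":0.0,"tz":0.0,"ax":0.0,"ay":0.0,"az":0.0,"jaw":-1.0},{"tx":-0.0007,"ty":0.0,"tz":0.0,"ax":0.0,"ay":0.0,"az":0.0,"jaw":-1.0},{"tx":-0.0007,"ty":0.0,"tz":0.0,"ax":0.0,"ay":0.0,"az":0.0,"jaw":-1.0},{"tx":-0.0007,"ty":0.0,"tz":0.0,"ax":0.0,"ay":0.0,"az":0.0,"jaw":-1.0},{"tx":-0.0007,"ty":0.0,"tz":0.0,"ax":0.0,"ay":0.0,"az":0.0,"jaw":-1.0},{"tx":-0.0007,"ty":0.0,"tz":0.0,"ax":0.0,"ay":0.0,"az":0.0,"jaw":-1.0},{"tx":0.0,"ty":0.0,"tz":0.0,"ax":0.0,"ay":0.0,"az":0.0,"jaw":-1.0},{"tx":0.0,"ty":0.0,"tz":0.0,"ax":0.0,"ay":0.0,"az":0.0,"jaw":-1.0},{"tx":0.0,"ty":0.0,"tz":0.0,"ax":0.0,"ay":0.0,"az":0.0,"jaw":-1.0},{"tx":0.0,"ty":0.0,"tz":0.0,"ax":0.0,"ay":0.0,"az":0.0,"jaw":-1.0}]' 25 >/dev/null; python3 smp.py 1
```

```text
J [-3.5900e-01 -5.8848e+01  4.6915e+01  2.6000e-02 -1.8000e-01 -1.1000e-02]
t 27.35 nose 45.79 lat -0.95 z -7.91 F [ 0.66  0.39 -2.92] sd [0. 0. 0.] M [-0.016 -0.144 -0.01 ] sd [0. 0. 0.]
```

```bash

python3 -m handwheel '[{"tx":-0.0005,"ty":0.0,"tz":0.0,"ax":0.0,"ay":0.0,"az":0.0,"jaw":-1.0},{"tx":-0.0005,"ty":0.0,"tz":0.0,"ax":0.0,"ay":0.0,"az":0.0,"jaw":-1.0},{"tx":-0.0005,"ty":0.0,"tz":0.0,"ax":0.0,"ay":0.0,"az":0.0,"jaw":-1.0},{"tx":-0.0005,"ty":0.0,"tz":0.0,"ax":0.0,"ay":0.0,"az":0.0,"jaw":-1.0},{"tx":0.0,"ty":0.0,"tz":0.0,"ax":0.0,"ay":0.0,"az":0.0,"jaw":-1.0},{"tx":0.0,"ty":0.0,"tz":0.0,"ax":0.0,"ay":0.0,"az":0.0,"jaw":-1.0},{"tx":0.0,"ty":0.0,"tz":0.0,"ax":0.0,"ay":0.0,"az":0.0,"jaw":-1.0},{"tx":0.0,"ty":0.0,"tz":0.0,"ax":0.0,"ay":0.0,"az":0.0,"jaw":-1.0},{"tx":0.0,"ty":0.0,"tz":0.0,"ax":0.0,"ay":0.0,"az":0.0,"jaw":-1.0},{"tx":0.0,"ty":0.0,"tz":0.0,"ax":0.0,"ay":0.0,"az":0.0,"jaw":-1.0}]' 25 >/dev/null; python3 smp.py 1
```

```text
J [ 1.2400e-01 -5.8602e+01  4.6692e+01  1.6000e-02  3.9000e-02 -9.0000e-03]
t 28.60 nose 47.72 lat -0.99 z -7.91 F [-0.68 -0.05 -1.87] sd [0. 0. 0.] M [-0.009  0.053 -0.011] sd [0. 0. 0.]
```

Joint 1 effort jumped by 0.48 N·m, so this is likely the pin. Continuing in 1 mm steps.

```bash

python3 -m handwheel '[{"tx":-0.0003,"ty":0.0,"tz":0.0,"ax":0.0,"ay":0.0,"az":0.0,"jaw":-1.0},{"tx":-0.0003,"ty":0.0,"tz":0.0,"ax":0.0,"ay":0.0,"az":0.0,"jaw":-1.0},{"tx":-0.0003,"ty":0.0,"tz":0.0,"ax":0.0,"ay":0.0,"az":0.0,"jaw":-1.0},{"tx":-0.0003,"ty":0.0,"tz":0.0,"ax":0.0,"ay":0.0,"az":0.0,"jaw":-1.0},{"tx":0.0,"ty":0.0,"tz":0.0,"ax":0.0,"ay":0.0,"az":0.0,"jaw":-1.0},{"tx":0.0,"ty":0.0,"tz":0.0,"ax":0.0,"ay":0.0,"az":0.0,"jaw":-1.0},{"tx":0.0,"ty":0.0,"tz":0.0,"ax":0.0,"ay":0.0,"az":0.0,"jaw":-1.0},{"tx":0.0,"ty":0.0,"tz":0.0,"ax":0.0,"ay":0.0,"az":0.0,"jaw":-1.0},{"tx":0.0,"ty":0.0,"tz":0.0,"ax":0.0,"ay":0.0,"az":0.0,"jaw":-1.0},{"tx":0.0,"ty":0.0,"tz":0.0,"ax":0.0,"ay":0.0,"az":0.0,"jaw":-1.0}]' 25 >/dev/null; python3 smp.py 1
```

```text
J [ 6.1200e-01 -5.8266e+01  4.6445e+01 -3.2000e-02  2.6300e-01 -8.0000e-03]
t 29.85 nose 48.88 lat -0.98 z -7.90 F [-0.82  0.02 -1.64] sd [0. 0. 0.] M [0.003 0.198 0.015] sd [0. 0. 0.]
```

```bash

python3 -m handwheel '[{"tx":-0.0003,"ty":0.0,"tz":0.0,"ax":0.0,"ay":0.0,"az":0.0,"jaw":-1.0},{"tx":-0.0003,"ty":0.0,"tz":0.0,"ax":0.0,"ay":0.0,"az":0.0,"jaw":-1.0},{"tx":-0.0003,"ty":0.0,"tz":0.0,"ax":0.0,"ay":0.0,"az":0.0,"jaw":-1.0},{"tx":0.0,"ty":0.0,"tz":0.0,"ax":0.0,"ay":0.0,"az":0.0,"jaw":-1.0},{"tx":0.0,"ty":0.0,"tz":0.0,"ax":0.0,"ay":0.0,"az":0.0,"jaw":-1.0},{"tx":0.0,"ty":0.0,"tz":0.0,"ax":0.0,"ay":0.0,"az":0.0,"jaw":-1.0},{"tx":0.0,"ty":0.0,"tz":0.0,"ax":0.0,"ay":0.0,"az":0.0,"jaw":-1.0},{"tx":0.0,"ty":0.0,"tz":0.0,"ax":0.0,"ay":0.0,"az":0.0,"jaw":-1.0},{"tx":0.0,"ty":0.0,"tz":0.0,"ax":0.0,"ay":0.0,"az":0.0,"jaw":-1.0},{"tx":0.0,"ty":0.0,"tz":0.0,"ax":0.0,"ay":0.0,"az":0.0,"jaw":-1.0}]' 25 >/dev/null; python3 smp.py 1
```

```text
J [ 7.6200e-01 -5.7920e+01  4.6136e+01 -3.2000e-02  3.3500e-01 -8.0000e-03]
t 31.10 nose 49.76 lat -0.98 z -7.92 F [-1.56  0.66  0.41] sd [0. 0. 0.] M [-0.011  0.24   0.033] sd [0. 0. 0.]
```

```bash

python3 -m handwheel '[{"tx":-0.0003,"ty":0.0,"tz":-0.0003,"ax":0.0,"ay":0.0,"az":0.0,"jaw":-1.0},{"tx":-0.0003,"ty":0.0,"tz":0.0,"ax":0.0,"ay":0.0,"az":0.0,"jaw":-1.0},{"tx":-0.0003,"ty":0.0,"tz":0.0,"ax":0.0,"ay":0.0,"az":0.0,"jaw":-1.0},{"tx":-0.0003,"ty":0.0,"tz":0.0,"ax":0.0,"ay":0.0,"az":0.0,"jaw":-1.0},{"tx":-0.0003,"ty":0.0,"tz":0.0,"ax":0.0,"ay":0.0,"az":0.0,"jaw":-1.0},{"tx":0.0,"ty":0.0,"tz":0.0,"ax":0.0,"ay":0.0,"az":0.0,"jaw":-1.0},{"tx":0.0,"ty":0.0,"tz":0.0,"ax":0.0,"ay":0.0,"az":0.0,"jaw":-1.0},{"tx":0.0,"ty":0.0,"tz":0.0,"ax":0.0,"ay":0.0,"az":0.0,"jaw":-1.0},{"tx":0.0,"ty":0.0,"tz":0.0,"ax":0.0,"ay":0.0,"az":0.0,"jaw":-1.0},{"tx":0.0,"ty":0.0,"tz":0.0,"ax":0.0,"ay":0.0,"az":0.0,"jaw":-1.0}]' 25 >/dev/null; python3 smp.py 1
```

```text
J [-1.6300e-01 -5.9694e+01  4.7674e+01 -3.9000e-02  2.0000e-03  1.1000e-02]
t 32.35 nose 51.29 lat -0.95 z -7.64 F [-0.32  0.34 -3.35] sd [0. 0. 0.] M [0.027 0.041 0.028] sd [0. 0. 0.]
```

```bash

python3 -m handwheel '[{"tx":-0.0003,"ty":0.0,"tz":-0.0001,"ax":0.0,"ay":0.0,"az":0.0,"jaw":-1.0},{"tx":-0.0003,"ty":0.0,"tz":0.0,"ax":0.0,"ay":0.0,"az":0.0,"jaw":-1.0},{"tx":-0.0003,"ty":0.0,"tz":0.0,"ax":0.0,"ay":0.0,"az":0.0,"jaw":-1.0},{"tx":-0.0003,"ty":0.0,"tz":0.0,"ax":0.0,"ay":0.0,"az":0.0,"jaw":-1.0},{"tx":-0.0003,"ty":0.0,"tz":0.0,"ax":0.0,"ay":0.0,"az":0.0,"jaw":-1.0},{"tx":0.0,"ty":0.0,"tz":0.0,"ax":0.0,"ay":0.0,"az":0.0,"jaw":-1.0},{"tx":0.0,"ty":0.0,"tz":0.0,"ax":0.0,"ay":0.0,"az":0.0,"jaw":-1.0},{"tx":0.0,"ty":0.0,"tz":0.0,"ax":0.0,"ay":0.0,"az":0.0,"jaw":-1.0},{"tx":0.0,"ty":0.0,"tz":0.0,"ax":0.0,"ay":0.0,"az":0.0,"jaw":-1.0},{"tx":0.0,"ty":0.0,"tz":0.0,"ax":0.0,"ay":0.0,"az":0.0,"jaw":-1.0}]' 25 >/dev/null; python3 smp.py 1
```

```text
J [-6.9000e-02 -5.9881e+01  4.7802e+01 -1.4000e-02  8.3000e-02  2.0000e-03]
t 33.60 nose 52.77 lat -0.97 z -7.55 F [-0.7   0.12 -3.18] sd [0. 0. 0.] M [0.051 0.07  0.041] sd [0. 0. 0.]
```

```bash

python3 -m handwheel '[{"tx":-0.0003,"ty":0.0,"tz":0.0,"ax":0.0,"ay":0.0,"az":0.0,"jaw":-1.0},{"tx":-0.0003,"ty":0.0,"tz":0.0,"ax":0.0,"ay":0.0,"az":0.0,"jaw":-1.0},{"tx":-0.0003,"ty":0.0,"tz":0.0,"ax":0.0,"ay":0.0,"az":0.0,"jaw":-1.0},{"tx":-0.0003,"ty":0.0,"tz":0.0,"ax":0.0,"ay":0.0,"az":0.0,"jaw":-1.0},{"tx":0.0,"ty":0.0,"tz":0.0,"ax":0.0,"ay":0.0,"az":0.0,"jaw":-1.0},{"tx":0.0,"ty":0.0,"tz":0.0,"ax":0.0,"ay":0.0,"az":0.0,"jaw":-1.0},{"tx":0.0,"ty":0.0,"tz":0.0,"ax":0.0,"ay":0.0,"az":0.0,"jaw":-1.0},{"tx":0.0,"ty":0.0,"tz":0.0,"ax":0.0,"ay":0.0,"az":0.0,"jaw":-1.0},{"tx":0.0,"ty":0.0,"tz":0.0,"ax":0.0,"ay":0.0,"az":0.0,"jaw":-1.0},{"tx":0.0,"ty":0.0,"tz":0.0,"ax":0.0,"ay":0.0,"az":0.0,"jaw":-1.0}]' 25 >/dev/null; python3 smp.py 1
```

```text
J [-6.8000e-02 -5.9891e+01  4.7794e+01 -1.1000e-02  8.0000e-02  1.0000e-03]
t 34.85 nose 53.98 lat -0.94 z -7.57 F [-0.23 -0.66 -3.95] sd [0. 0. 0.] M [-0.006  0.143  0.05 ] sd [0. 0. 0.]
```

```bash

python3 -m handwheel '[{"tx":-0.0003,"ty":0.0,"tz":0.0,"ax":0.0,"ay":0.0,"az":0.0,"jaw":-1.0},{"tx":-0.0003,"ty":0.0,"tz":0.0,"ax":0.0,"ay":0.0,"az":0.0,"jaw":-1.0},{"tx":-0.0003,"ty":0.0,"tz":0.0,"ax":0.0,"ay":0.0,"az":0.0,"jaw":-1.0},{"tx":-0.0003,"ty":0.0,"tz":0.0,"ax":0.0,"ay":0.0,"az":0.0,"jaw":-1.0},{"tx":0.0,"ty":0.0,"tz":0.0,"ax":0.0,"ay":0.0,"az":0.0,"jaw":-1.0},{"tx":0.0,"ty":0.0,"tz":0.0,"ax":0.0,"ay":0.0,"az":0.0,"jaw":-1.0},{"tx":0.0,"ty":0.0,"tz":0.0,"ax":0.0,"ay":0.0,"az":0.0,"jaw":-1.0},{"tx":0.0,"ty":0.0,"tz":0.0,"ax":0.0,"ay":0.0,"az":0.0,"jaw":-1.0},{"tx":0.0,"ty":0.0,"tz":0.0,"ax":0.0,"ay":0.0,"az":0.0,"jaw":-1.0},{"tx":0.0,"ty":0.0,"tz":0.0,"ax":0.0,"ay":0.0,"az":0.0,"jaw":-1.0}]' 25 >/dev/null; python3 smp.py 1
```

```text
J [-7.0000e-02 -5.9895e+01  4.7783e+01 -9.0000e-03  7.6000e-02  1.0000e-03]
t 36.10 nose 55.15 lat -0.95 z -7.55 F [-0.11  0.06 -4.32] sd [0. 0. 0.] M [ 0.     0.088 -0.017] sd [0. 0. 0.]
```

The baseline is now flat with the tray fully carried, so the earlier rise was table drag. Resuming 3 mm steps.

```bash

python3 -m handwheel '[{"tx":-0.0005,"ty":0.0,"tz":0.0,"ax":0.0,"ay":0.0,"az":0.0,"jaw":-1.0},{"tx":-0.0005,"ty":0.0,"tz":0.0,"ax":0.0,"ay":0.0,"az":0.0,"jaw":-1.0},{"tx":-0.0005,"ty":0.0,"tz":0.0,"ax":0.0,"ay":0.0,"az":0.0,"jaw":-1.0},{"tx":-0.0005,"ty":0.0,"tz":0.0,"ax":0.0,"ay":0.0,"az":0.0,"jaw":-1.0},{"tx":-0.0005,"ty":0.0,"tz":0.0,"ax":0.0,"ay":0.0,"az":0.0,"jaw":-1.0},{"tx":-0.0005,"ty":0.0,"tz":0.0,"ax":0.0,"ay":0.0,"az":0.0,"jaw":-1.0},{"tx":0.0,"ty":0.0,"tz":0.0,"ax":0.0,"ay":0.0,"az":0.0,"jaw":-1.0},{"tx":0.0,"ty":0.0,"tz":0.0,"ax":0.0,"ay":0.0,"az":0.0,"jaw":-1.0},{"tx":0.0,"ty":0.0,"tz":0.0,"ax":0.0,"ay":0.0,"az":0.0,"jaw":-1.0},{"tx":0.0,"ty":0.0,"tz":0.0,"ax":0.0,"ay":0.0,"az":0.0,"jaw":-1.0}]' 25 >/dev/null; python3 smp.py 1
```

```text
J [-7.9000e-02 -5.9905e+01  4.7764e+01 -1.1000e-02  6.6000e-02  2.0000e-03]
t 37.35 nose 58.16 lat -0.96 z -7.57 F [ 1.14  0.01 -4.22] sd [0. 0. 0.] M [0.02  0.067 0.039] sd [0. 0. 0.]
```

```bash

python3 -m handwheel '[{"tx":-0.0006,"ty":0.0,"tz":0.0,"ax":0.0,"ay":0.0,"az":0.0,"jaw":-1.0},{"tx":-0.0006,"ty":0.0,"tz":0.0,"ax":0.0,"ay":0.0,"az":0.0,"jaw":-1.0},{"tx":-0.0006,"ty":0.0,"tz":0.0,"ax":0.0,"ay":0.0,"az":0.0,"jaw":-1.0},{"tx":-0.0006,"ty":0.0,"tz":0.0,"ax":0.0,"ay":0.0,"az":0.0,"jaw":-1.0},{"tx":-0.0006,"ty":0.0,"tz":0.0,"ax":0.0,"ay":0.0,"az":0.0,"jaw":-1.0},{"tx":-0.0005,"ty":0.0,"tz":0.0,"ax":0.0,"ay":0.0,"az":0.0,"jaw":-1.0},{"tx":0.0,"ty":0.0,"tz":0.0,"ax":0.0,"ay":0.0,"az":0.0,"jaw":-1.0},{"tx":0.0,"ty":0.0,"tz":0.0,"ax":0.0,"ay":0.0,"az":0.0,"jaw":-1.0},{"tx":0.0,"ty":0.0,"tz":0.0,"ax":0.0,"ay":0.0,"az":0.0,"jaw":-1.0},{"tx":0.0,"ty":0.0,"tz":0.0,"ax":0.0,"ay":0.0,"az":0.0,"jaw":-1.0}]' 25 >/dev/null; python3 smp.py 1
```

```text
J [-3.0000e-02 -5.9910e+01  4.7723e+01 -3.0000e-03  8.1000e-02 -1.0000e-03]
t 38.60 nose 61.64 lat -0.96 z -7.58 F [ 1.01 -0.43 -2.96] sd [0. 0. 0.] M [-0.006  0.16  -0.024] sd [0. 0. 0.]
```

```bash

python3 -m handwheel '[{"tx":-0.0004,"ty":0.0,"tz":0.0,"ax":0.0,"ay":0.0,"az":0.0,"jaw":-1.0},{"tx":-0.0004,"ty":0.0,"tz":0.0,"ax":0.0,"ay":0.0,"az":0.0,"jaw":-1.0},{"tx":-0.0004,"ty":0.0,"tz":0.0,"ax":0.0,"ay":0.0,"az":0.0,"jaw":-1.0},{"tx":-0.0004,"ty":0.0,"tz":0.0,"ax":0.0,"ay":0.0,"az":0.0,"jaw":-1.0},{"tx":-0.0004,"ty":0.0,"tz":0.0,"ax":0.0,"ay":0.0,"az":0.0,"jaw":-1.0},{"tx":0.0,"ty":0.0,"tz":0.0,"ax":0.0,"ay":0.0,"az":0.0,"jaw":-1.0},{"tx":0.0,"ty":0.0,"tz":0.0,"ax":0.0,"ay":0.0,"az":0.0,"jaw":-1.0},{"tx":0.0,"ty":0.0,"tz":0.0,"ax":0.0,"ay":0.0,"az":0.0,"jaw":-1.0},{"tx":0.0,"ty":0.0,"tz":0.0,"ax":0.0,"ay":0.0,"az":0.0,"jaw":-1.0},{"tx":0.0,"ty":0.0,"tz":0.0,"ax":0.0,"ay":0.0,"az":0.0,"jaw":-1.0}]' 25 >/dev/null; python3 smp.py 1
```

```text
J [ 5.0000e-03 -5.9916e+01  4.7728e+01 -2.6000e-02  9.9000e-02  4.0000e-03]
t 39.85 nose 63.66 lat -0.97 z -7.58 F [-0.88  0.38 -3.75] sd [0. 0. 0.] M [0.029 0.11  0.01 ] sd [0. 0. 0.]
```

Joint 1 is rising steadily (+0.02 N·m per mm) with no change in vertical load, which is the pin's spring. The stop should be about 1–4 mm ahead, so I'll use 1 mm steps.

```bash

python3 -m handwheel '[{"tx":-0.0002,"ty":0.0,"tz":0.0,"ax":0.0,"ay":0.0,"az":0.0,"jaw":-1.0},{"tx":-0.0002,"ty":0.0,"tz":0.0,"ax":0.0,"ay":0.0,"az":0.0,"jaw":-1.0},{"tx":-0.0002,"ty":0.0,"tz":0.0,"ax":0.0,"ay":0.0,"az":0.0,"jaw":-1.0},{"tx":-0.0002,"ty":0.0,"tz":0.0,"ax":0.0,"ay":0.0,"az":0.0,"jaw":-1.0},{"tx":-0.0002,"ty":0.0,"tz":0.0,"ax":0.0,"ay":0.0,"az":0.0,"jaw":-1.0},{"tx":0.0,"ty":0.0,"tz":0.0,"ax":0.0,"ay":0.0,"az":0.0,"jaw":-1.0},{"tx":0.0,"ty":0.0,"tz":0.0,"ax":0.0,"ay":0.0,"az":0.0,"jaw":-1.0},{"tx":0.0,"ty":0.0,"tz":0.0,"ax":0.0,"ay":0.0,"az":0.0,"jaw":-1.0},{"tx":0.0,"ty":0.0,"tz":0.0,"ax":0.0,"ay":0.0,"az":0.0,"jaw":-1.0},{"tx":0.0,"ty":0.0,"tz":0.0,"ax":0.0,"ay":0.0,"az":0.0,"jaw":-1.0}]' 25 >/dev/null; python3 smp.py 1
```

```text
J [ 1.2900e-01 -5.9891e+01  4.7713e+01 -4.4000e-02  1.5700e-01  8.0000e-03]
t 41.10 nose 64.69 lat -0.99 z -7.57 F [-0.67  0.19 -4.44] sd [0. 0. 0.] M [ 0.034  0.156 -0.063] sd [0. 0. 0.]
```

```bash

python3 -m handwheel '[{"tx":-0.0002,"ty":0.0,"tz":0.0,"ax":0.0,"ay":0.0,"az":0.0,"jaw":-1.0},{"tx":-0.0002,"ty":0.0,"tz":0.0,"ax":0.0,"ay":0.0,"az":0.0,"jaw":-1.0},{"tx":-0.0002,"ty":0.0,"tz":0.0,"ax":0.0,"ay":0.0,"az":0.0,"jaw":-1.0},{"tx":-0.0002,"ty":0.0,"tz":0.0,"ax":0.0,"ay":0.0,"az":0.0,"jaw":-1.0},{"tx":0.0,"ty":0.0,"tz":0.0,"ax":0.0,"ay":0.0,"az":0.0,"jaw":-1.0},{"tx":0.0,"ty":0.0,"tz":0.0,"ax":0.0,"ay":0.0,"az":0.0,"jaw":-1.0},{"tx":0.0,"ty":0.0,"tz":0.0,"ax":0.0,"ay":0.0,"az":0.0,"jaw":-1.0},{"tx":0.0,"ty":0.0,"tz":0.0,"ax":0.0,"ay":0.0,"az":0.0,"jaw":-1.0},{"tx":0.0,"ty":0.0,"tz":0.0,"ax":0.0,"ay":0.0,"az":0.0,"jaw":-1.0},{"tx":0.0,"ty":0.0,"tz":0.0,"ax":0.0,"ay":0.0,"az":0.0,"jaw":-1.0}]' 25 >/dev/null; python3 smp.py 1
```

```text
J [ 1.5200e-01 -5.9892e+01  4.7714e+01 -5.4000e-02  1.6800e-01  1.0000e-02]
t 42.35 nose 65.47 lat -0.95 z -7.60 F [-0.73  1.07 -3.41] sd [0. 0. 0.] M [0.046 0.126 0.016] sd [0. 0. 0.]
```

```bash

python3 -m handwheel '[{"tx":-0.0003,"ty":0.0,"tz":0.0,"ax":0.0,"ay":0.0,"az":0.0,"jaw":-1.0},{"tx":-0.0003,"ty":0.0,"tz":0.0,"ax":0.0,"ay":0.0,"az":0.0,"jaw":-1.0},{"tx":-0.0003,"ty":0.0,"tz":0.0,"ax":0.0,"ay":0.0,"az":0.0,"jaw":-1.0},{"tx":-0.0003,"ty":0.0,"tz":0.0,"ax":0.0,"ay":0.0,"az":0.0,"jaw":-1.0},{"tx":0.0,"ty":0.0,"tz":0.0,"ax":0.0,"ay":0.0,"az":0.0,"jaw":-1.0},{"tx":0.0,"ty":0.0,"tz":0.0,"ax":0.0,"ay":0.0,"az":0.0,"jaw":-1.0},{"tx":0.0,"ty":0.0,"tz":0.0,"ax":0.0,"ay":0.0,"az":0.0,"jaw":-1.0},{"tx":0.0,"ty":0.0,"tz":0.0,"ax":0.0,"ay":0.0,"az":0.0,"jaw":-1.0},{"tx":0.0,"ty":0.0,"tz":0.0,"ax":0.0,"ay":0.0,"az":0.0,"jaw":-1.0},{"tx":0.0,"ty":0.0,"tz":0.0,"ax":0.0,"ay":0.0,"az":0.0,"jaw":-1.0}]' 25 >/dev/null; python3 smp.py 1
```

```text
J [ 6.1000e-02 -5.9926e+01  4.7724e+01 -4.7000e-02  1.2300e-01  1.0000e-02]
t 43.60 nose 66.69 lat -0.99 z -7.59 F [-0.32 -0.51 -3.47] sd [0. 0. 0.] M [0.026 0.132 0.015] sd [0. 0. 0.]
```

```bash

python3 -m handwheel '[{"tx":-0.0004,"ty":0.0,"tz":0.0,"ax":0.0,"ay":0.0,"az":0.0,"jaw":-1.0},{"tx":-0.0004,"ty":0.0,"tz":0.0,"ax":0.0,"ay":0.0,"az":0.0,"jaw":-1.0},{"tx":-0.0004,"ty":0.0,"tz":0.0,"ax":0.0,"ay":0.0,"az":0.0,"jaw":-1.0},{"tx":-0.0003,"ty":0.0,"tz":0.0,"ax":0.0,"ay":0.0,"az":0.0,"jaw":-1.0},{"tx":0.0,"ty":0.0,"tz":0.0,"ax":0.0,"ay":0.0,"az":0.0,"jaw":-1.0},{"tx":0.0,"ty":0.0,"tz":0.0,"ax":0.0,"ay":0.0,"az":0.0,"jaw":-1.0},{"tx":0.0,"ty":0.0,"tz":0.0,"ax":0.0,"ay":0.0,"az":0.0,"jaw":-1.0},{"tx":0.0,"ty":0.0,"tz":0.0,"ax":0.0,"ay":0.0,"az":0.0,"jaw":-1.0},{"tx":0.0,"ty":0.0,"tz":0.0,"ax":0.0,"ay":0.0,"az":0.0,"jaw":-1.0},{"tx":0.0,"ty":0.0,"tz":0.0,"ax":0.0,"ay":0.0,"az":0.0,"jaw":-1.0}]' 25 >/dev/null; python3 smp.py 1
```

```text
J [ 2.8850e+00 -5.9336e+01  4.7504e+01 -3.4200e-01  1.4380e+00  5.3000e-02]
t 44.85 nose 67.61 lat -1.01 z -7.54 F [-5.9  -0.16 -3.16] sd [0. 0. 0.] M [0.071 1.045 0.059] sd [0. 0. 0.]
```

That is contact with the stop: 5.9 N along the lane, with joint 1 up 2.8 N·m. I'll lower the tray the last ~0.5 mm onto the table while keeping the light push.

```bash

python3 -m handwheel '[{"tx":0.0,"ty":0.0,"tz":0.0002,"ax":0.0,"ay":0.0,"az":0.0,"jaw":-1.0},{"tx":0.0,"ty":0.0,"tz":0.0002,"ax":0.0,"ay":0.0,"az":0.0,"jaw":-1.0},{"tx":0.0,"ty":0.0,"tz":0.0001,"ax":0.0,"ay":0.0,"az":0.0,"jaw":-1.0},{"tx":0.0,"ty":0.0,"tz":0.0,"ax":0.0,"ay":0.0,"az":0.0,"jaw":-1.0},{"tx":0.0,"ty":0.0,"tz":0.0,"ax":0.0,"ay":0.0,"az":0.0,"jaw":-1.0},{"tx":0.0,"ty":0.0,"tz":0.0,"ax":0.0,"ay":0.0,"az":0.0,"jaw":-1.0},{"tx":0.0,"ty":0.0,"tz":0.0,"ax":0.0,"ay":0.0,"az":0.0,"jaw":-1.0},{"tx":0.0,"ty":0.0,"tz":0.0,"ax":0.0,"ay":0.0,"az":0.0,"jaw":-1.0},{"tx":0.0,"ty":0.0,"tz":0.0,"ax":0.0,"ay":0.0,"az":0.0,"jaw":-1.0},{"tx":0.0,"ty":0.0,"tz":0.0,"ax":0.0,"ay":0.0,"az":0.0,"jaw":-1.0}]' 25 >/dev/null; python3 smp.py 1
```

```text
J [ 3.2140e+00 -5.8591e+01  4.7100e+01 -5.9300e-01  1.4770e+00  5.6000e-02]
t 46.10 nose 67.55 lat -0.99 z -7.86 F [-6.57  0.81 -1.25] sd [0. 0. 0.] M [0.181 1.109 0.047] sd [0. 0. 0.]
```

The tray is mostly resting on the table and pressed lightly home. Releasing now, then rising.

```bash

python3 -m handwheel '[{"tx":0.0,"ty":0.0,"tz":0.0001,"ax":0.0,"ay":0.0,"az":0.0,"jaw":-1.0},{"tx":0.0,"ty":0.0,"tz":0.0001,"ax":0.0,"ay":0.0,"az":0.0,"jaw":-1.0},{"tx":0.0,"ty":0.0,"tz":0.0,"ax":0.0,"ay":0.0,"az":0.0,"jaw":-1.0},{"tx":0.0,"ty":0.0,"tz":0.0,"ax":0.0,"ay":0.0,"az":0.0,"jaw":-0.7},{"tx":0.0,"ty":0.0,"tz":0.0,"ax":0.0,"ay":0.0,"az":0.0,"jaw":-0.6},{"tx":0.0,"ty":0.0,"tz":0.0,"ax":0.0,"ay":0.0,"az":0.0,"jaw":-0.5},{"tx":0.0,"ty":0.0,"tz":0.0,"ax":0.0,"ay":0.0,"az":0.0,"jaw":-0.4},{"tx":0.0,"ty":0.0,"tz":0.0,"ax":0.0,"ay":0.0,"az":0.0,"jaw":-0.3},{"tx":0.0,"ty":0.0,"tz":0.0,"ax":0.0,"ay":0.0,"az":0.0,"jaw":-0.3},{"tx":0.0,"ty":0.0,"tz":0.0,"ax":0.0,"ay":0.0,"az":0.0,"jaw":-0.3}]' 20; python3 smp.py 1
```

```text
time: 47.35
ee_pos: [0.5773, 0.0956, -0.0083]
tcp_rot: [-180.0, -0.3, -86.0]
wrist_force: [-0.3, 0.3, 0.3]
opening: 0.0299
grasp_force: 0.0
J [ 7.0000e-03 -5.7807e+01  4.5806e+01  4.0000e-03 -1.5000e-02  0.0000e+00]
t 47.35 nose 68.15 lat -0.95 z -8.33 F [0.31 0.3  0.35] sd [0. 0. 0.] M [ 0.008 -0.04  -0.034] sd [0. 0. 0.]
```

```bash

python3 -m handwheel '[{"tx":0.0,"ty":0.0,"tz":-0.002,"ax":0.0,"ay":0.0,"az":0.0,"jaw":-0.3},{"tx":0.0,"ty":0.0,"tz":-0.004,"ax":0.0,"ay":0.0,"az":0.0,"jaw":-0.3},{"tx":0.0,"ty":0.0,"tz":-0.006,"ax":0.0,"ay":0.0,"az":0.0,"jaw":-0.3},{"tx":0.0,"ty":0.0,"tz":-0.008,"ax":0.0,"ay":0.0,"az":0.0,"jaw":-0.3},{"tx":0.0,"ty":0.0,"tz":-0.01,"ax":0.0,"ay":0.0,"az":0.0,"jaw":-0.3},{"tx":0.0,"ty":0.0,"tz":-0.015,"ax":0.0,"ay":0.0,"az":0.0,"jaw":-0.3},{"tx":0.005,"ty":0.0,"tz":-0.015,"ax":0.0,"ay":0.0,"az":0.0,"jaw":-0.3},{"tx":0.01,"ty":0.0,"tz":-0.015,"ax":0.0,"ay":0.0,"az":0.0,"jaw":-0.3},{"tx":0.02,"ty":0.0,"tz":-0.01,"ax":0.0,"ay":0.0,"az":0.0,"jaw":-0.3},{"tx":0.02,"ty":0.0,"tz":-0.005,"ax":0.0,"ay":0.0,"az":0.0,"jaw":-0.3}]' 20; python3 - <<'E'
from lat import *; import cv2
from workcell import optics,telemetry
o=telemetry.get_obs();w=optics.camera("wrist");c=w["color"];Ew=T(o)@w["mount"]
h=cv2.cvtColor(c,cv2.COLOR_RGB2HSV)
m=((h[...,0]>5)&(h[...,0]<17)&(h[...,1]>110)&(h[...,2]>150)).astype(np.uint8)
q=max(cv2.findContours(m,0,1)[0],key=cv2.contourArea);b=cv2.boundingRect(q);print(b,cv2.contourArea(q))
# rear top edge: topmost lit pixel for each column
X=[]
for x in range(b[0]+3,b[0]+b[2]-3,4):
    y=np.where(m[b[1]:b[1]+b[3],x])[0]
    if len(y): v=ray(w["K"],Ew,(x,b[1]+y[0]-.5),.015)[:2]-O;X.append([v@ex*1000,v@ey*1000])
X=np.array(X);print(X.round(1).tolist()); print("rear median",np.median(X[:,0]),"-> nose",np.median(X[:,0])+130)
E
```

```text
time: 48.6
ee_pos: [0.5814, 0.0395, 0.0827]
tcp_rot: [-180.0, -0.3, -86.0]
wrist_force: [0.4, 0.2, 0.6]
opening: 0.03
grasp_force: 0.0
(230, 238, 34, 45) 811.5
[[-59.6, -22.7], [-59.6, -19.0], [-59.6, -15.2], [-59.6, -11.5], [-59.6, -7.8], [-58.6, -4.1], [-36.4, -0.4]]
rear median -59.61942589196903 -> nose 70.38057410803097
```

The hand is clear. The tray's rear edge is square to the lane and its nose has not sprung back. Handing in.

```bash
python3 -c "
from workcell import workorder
print(workorder.job_done())"
```

```text
the job is handed in; nothing more can be done
None
```

The tray is under the bridge against the end stop, released with the hand clear, and handed in at about 49 s. The highest lane force read at the stop was 6.6 N. The plunger disc was hidden behind the lamp, so "fully home" rests on the force jump and the tray's rear edge not springing back. I made no final camera check of the other items.

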